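# Cull the odd brackets and probe the welds of the sound ones

## Task

This batch of welded corner brackets is due for a crack check: put every odd one (cropped, short wall missing or splayed) in the reject tray, and seat the two sound ones in the pin nests of the fixture, long wall away from you. Then take the pencil probe out of its spring clips and run its tip slowly, at a few centimetres a second, along the L-shaped weld inside each bracket, left bracket first, each from the open left end of the long wall into the corner and on to the free end of the short wall. Finally snap the probe back upright into both clips of its stand, with both brackets still seated.

Things in the scene. Friction and masses are not known exactly. Their poses are not given: they have to be found in the camera images.
- bracket_a_wall (a point): Sound welded corner bracket, aluminium, 0.2 kg, loose. Base 55 (x) x 80 (y) x 6 mm; long wall 80 x 8 mm, 40 high, on its +x edge; short wall 8 mm thick, 30 high, on its -y edge, square to it. This point: centre of the long wall (grip here across 8 mm), 26 mm above the underside, 23.5 mm in x from the base's centre. x: out of the bracket's back; y: along the wall, away from the short wall; z up.
- bracket_b_wall (a point): Sound welded corner bracket, aluminium, 0.2 kg, loose. Base 55 (x) x 80 (y) x 6 mm; long wall 80 x 8 mm, 40 high, on its +x edge; short wall 8 mm thick, 30 high, on its -y edge, square to it. This point: centre of the long wall (grip here across 8 mm), 26 mm above the underside, 23.5 mm in x from the base's centre. x: out of the bracket's back; y: along the wall, away from the short wall; z up.
- odd_short_wall (a point): Odd bracket, may be absent: like the sound ones, but cropped to 54 mm length, without a short wall. This point: centre of its long wall (grip here across 8 mm), 26 mm above the underside, 20 mm below the wall's top. x: square to the wall, out of its back; y: along the wall; z up.
- odd_open_wall (a point): Odd bracket, may be absent: like the sound ones, but its short wall is missing. This point: centre of its long wall (grip here across 8 mm), 26 mm above the underside, 20 mm below the wall's top. x: square to the wall, out of its back; y: along the wall; z up.
- odd_splayed_wall (a point): Odd bracket, may be absent: like the sound ones, but its short wall is splayed 38 degrees out of square, past the base's -y end. This point: centre of its long wall (grip here across 8 mm), 26 mm above the underside, 20 mm below the wall's top. x: square to the wall, out of its back; y: along the wall; z up.
- nest_1 (a point): Centre of the left (+y) nest's floor, 12 mm above the bench; a seated bracket's base is centred here. x: away from the robot, to the long wall; y: left; the short wall goes at the -y end. Six fixed dome-topped pins, 8 mm thick and 8 mm high, surround the 55 x 80 mm base with 1.5 mm play a side. Nests are 114 mm apart.
- nest_2 (a point): Centre of the right (-y) nest's floor, 12 mm above the bench; a seated bracket's base is centred here. x: away from the robot, to the long wall; y: left; the short wall goes at the -y end. Six fixed dome-topped pins, 8 mm thick and 8 mm high, surround the 55 x 80 mm base with 1.5 mm play a side. Nests are 114 mm apart.
- nest_1_wall (a point): Where bracket_a_wall or bracket_b_wall (either one) is when that bracket is seated in nest 1: 26 mm above the nest floor, 23.5 mm in x from its centre.
- nest_2_wall (a point): Where bracket_a_wall or bracket_b_wall (either one) is when that bracket is seated in nest 2: 26 mm above the nest floor, 23.5 mm in x from its centre.
- probe_tip (a point): Lowest point of the crack probe, a cordless pencil 160 mm long, 0.08 kg: 6 mm round steel shank with a round end (lower 50 mm) under an 18 mm round handle (50 to 158 mm above the tip). z: from tip to handle.
- probe_grip (a point): On the probe's axis, 136 mm above its tip, in the black-ringed upper part of the handle (112 to 158 mm above the tip): grip it here from above, across 18 mm.
- probe_stand: Fixed grey stand: base 100 x 84 x 10 mm, post 18 mm thick, 40 mm wide, top 116 mm above the bench. On the post's front two C-shaped spring clips, 75 and 103 mm above the bench, open to -x and hold the probe's handle upright, tip on the base. Origin: on the bench, 12 mm in +x from the held probe's axis. x: from the clips' mouth into the post.
- stand_slot (a point): Where probe_grip is when the probe is home in both clips: 146 mm above the bench (30 mm above the post's top, so fingers closing along x clear it). Same axes as the stand. Pull the probe out level along -x, push it in level along +x; snapping in takes about 6 N, out about 10 N. The clip mouths flare to 28 mm wide, 13 mm in front of the axis.
- reject_tray: Reject tray: grey, open, fixed, 236 (x) x 116 (y) mm outside, walls 3 mm thick and 18 mm high, floor 3 mm thick. Origin: centre of its underside on the bench.
- weld_1a (a point): On the weld of a bracket seated in the left nest, at the open end of the long wall: 5 mm from the wall's inner face (at c, from both), 3.5 mm above the base plate's top. The bead, 6 mm in radius, runs straight a-b-c, turns square at c and runs straight to d. Moves with the fixture.
- weld_1b (a point): On the weld of a bracket seated in the left nest, at the middle of the long wall: 5 mm from the wall's inner face (at c, from both), 3.5 mm above the base plate's top. The bead, 6 mm in radius, runs straight a-b-c, turns square at c and runs straight to d. Moves with the fixture.
- weld_1c (a point): On the weld of a bracket seated in the left nest, at the inside corner: 5 mm from the wall's inner face (at c, from both), 3.5 mm above the base plate's top. The bead, 6 mm in radius, runs straight a-b-c, turns square at c and runs straight to d. Moves with the fixture.
- weld_1d (a point): On the weld of a bracket seated in the left nest, at the free end of the short wall: 5 mm from the wall's inner face (at c, from both), 3.5 mm above the base plate's top. The bead, 6 mm in radius, runs straight a-b-c, turns square at c and runs straight to d. Moves with the fixture.
- weld_2a (a point): On the weld of a bracket seated in the right nest, at the open end of the long wall: 5 mm from the wall's inner face (at c, from both), 3.5 mm above the base plate's top. The bead, 6 mm in radius, runs straight a-b-c, turns square at c and runs straight to d. Moves with the fixture.
- weld_2b (a point): On the weld of a bracket seated in the right nest, at the middle of the long wall: 5 mm from the wall's inner face (at c, from both), 3.5 mm above the base plate's top. The bead, 6 mm in radius, runs straight a-b-c, turns square at c and runs straight to d. Moves with the fixture.
- weld_2c (a point): On the weld of a bracket seated in the right nest, at the inside corner: 5 mm from the wall's inner face (at c, from both), 3.5 mm above the base plate's top. The bead, 6 mm in radius, runs straight a-b-c, turns square at c and runs straight to d. Moves with the fixture.
- weld_2d (a point): On the weld of a bracket seated in the right nest, at the free end of the short wall: 5 mm from the wall's inner face (at c, from both), 3.5 mm above the base plate's top. The bead, 6 mm in radius, runs straight a-b-c, turns square at c and runs straight to d. Moves with the fixture.

How it is judged (in metres and radians):
On the way, in this order (a step that is already met when the one before it is completed fails the run):
1. both sound brackets are seated in the two nests and every odd one is in the reject tray ((((distance between bracket_a_wall and nest_1_wall below 0.006 m and angle between the x axis of bracket_a_wall and the x axis of nest_1, either way round below 0.09 rad and z of bracket_a_wall in the frame of nest_1 below 0.0295 m and angle between bracket_a_wall's own z axis and vertical below 0.06 rad) and (distance between bracket_b_wall and nest_2_wall below 0.006 m and angle between the x axis of bracket_b_wall and the x axis of nest_2, either way round below 0.09 rad and z of bracket_b_wall in the frame of nest_2 below 0.0295 m and angle between bracket_b_wall's own z axis and vertical below 0.06 rad)) or ((distance between bracket_b_wall and nest_1_wall below 0.006 m and angle between the x axis of bracket_b_wall and the x axis of nest_1, either way round below 0.09 rad and z of bracket_b_wall in the frame of nest_1 below 0.0295 m and angle between bracket_b_wall's own z axis and vertical below 0.06 rad) and (distance between bracket_a_wall and nest_2_wall below 0.006 m and angle between the x axis of bracket_a_wall and the x axis of nest_2, either way round below 0.09 rad and z of bracket_a_wall in the frame of nest_2 below 0.0295 m and angle between bracket_a_wall's own z axis and vertical below 0.06 rad))) and x of odd_short_wall in the frame of reject_tray between -0.115 and 0.115 m and y of odd_short_wall in the frame of reject_tray between -0.055 and 0.055 m and height (world z) of each of odd_short_wall, odd_open_wall, odd_splayed_wall below 0.1 m and x of odd_open_wall in the frame of reject_tray between -0.115 and 0.115 m and y of odd_open_wall in the frame of reject_tray between -0.055 and 0.055 m and x of odd_splayed_wall in the frame of reject_tray between -0.115 and 0.115 m and y of odd_splayed_wall in the frame of reject_tray between -0.055 and 0.055 m), for 0.3 s.
2. probe tip on the left bracket's weld: open end of the long wall (within 7 mm) (distance between probe_tip and weld_1a below 0.007 m), for 0.1 s.
3. probe tip on the left bracket's weld: middle of the long wall (within 7 mm) (distance between probe_tip and weld_1b below 0.007 m), for 0.1 s.
4. probe tip on the left bracket's weld: inside corner (within 7 mm) (distance between probe_tip and weld_1c below 0.007 m), for 0.1 s.
5. probe tip on the left bracket's weld: free end of the short wall (within 7 mm) (distance between probe_tip and weld_1d below 0.007 m), for 0.1 s.
6. probe tip on the right bracket's weld: open end of the long wall (within 7 mm) (distance between probe_tip and weld_2a below 0.007 m), for 0.1 s.
7. probe tip on the right bracket's weld: middle of the long wall (within 7 mm) (distance between probe_tip and weld_2b below 0.007 m), for 0.1 s.
8. probe tip on the right bracket's weld: inside corner (within 7 mm) (distance between probe_tip and weld_2c below 0.007 m), for 0.1 s.
9. probe tip on the right bracket's weld: free end of the short wall (within 7 mm) (distance between probe_tip and weld_2d below 0.007 m), for 0.1 s.
At the end, for the whole second after the job is handed in: A sound bracket flat in each nest, short wall at the right (long-wall centre within 6 mm, 5 degrees); every odd bracket (long-wall centre) inside the tray; the probe upright in both clips (grip within 4 mm, tip within 5 mm sideways, height within 13 mm); all at rest (all of step 1 and horizontal distance between probe_tip and stand_slot below 0.005 m and distance between probe_grip and stand_slot below 0.014 m and horizontal distance between probe_grip and stand_slot below 0.004 m and angle between probe_grip's own z axis and vertical below 0.06 rad and linear speed of each of bracket_a, bracket_b, odd_short, odd_open, odd_splayed, probe below 0.03 m/s); the robot touches nothing.
It fails at once if the probe moves faster than 8 cm/s while its tip is within 20 mm of the middle or the corner of a weld ((distance between probe_tip and weld_1b below 0.02 m or distance between probe_tip and weld_1c below 0.02 m or distance between probe_tip and weld_2b below 0.02 m or distance between probe_tip and weld_2c below 0.02 m) and linear speed of probe above 0.08 m/s).
Of odd_short, odd_open, odd_splayed only 1 to 3 are there at a start; the rules pass over those that are not, and their reading is None.
At some moment in a run one of bracket_a, bracket_b, odd_short, odd_open, odd_splayed may be knocked a few centimetres aside while the robot is not near it.
It also fails if it takes over 210 s, if anything falls off the work surface, if the arm or the gripper's body presses on something with over 40 N, if the wrist force passes 120 N, or if a joint passes its speed limit or range.

## Robot

A 7-joint arm with a two-finger parallel gripper is mounted at the origin on a cart in front of the work surface, level with it; the furniture and walls round the work are solid. World frame = base frame: x ahead of the robot, y to its left, z up, the work surface at z = 0. Lengths are in m, angles in degrees, forces in N, time in s.
With the tool pointing down it reaches from about 0.425 to 0.8 m from the base axis. Payload 8.3 kg.
Tool frame: the origin (TCP) lies midway between the tips of the shut fingers; the grasp point (between the pads) lies 19 mm behind it; z points along the fingers, y is the direction in which the jaws open and shut (so a half turn about z gives the same grasp; the last joint's range is limited). The gripper opens to 85 mm and grips with 20 to 120 N. Pads are 22 mm wide; open, the fingers measure 114 mm over their backs; the gripper's body (76 mm by 85 mm) begins 54 mm behind the grasp point. The pads swing forward as they close: fully open they stand 13 mm farther back than shut.
Start: joints at [-72.531, 21.967, 0.94, 78.501, -0.361, 79.538, -2.664], TCP at [0.225, 0.583, 0.196] pointing down, gripper open.
Joint ranges: [-169.22, 169.22], [-14.56, 117.87], [-87.37, 89.26], [10.42, 133.3], [-82.24, 262.24], [0.94, 117.77], [-172.7, 172.7]. Speed limits (degrees/s): [136.94, 136.94, 172.46, 172.46, 180, 180, 180].

## Interface

Orientations are given as [roll, pitch, yaw] about the fixed x, y, z axes, in that order (R = Rz(yaw) Ry(pitch) Rx(roll)).
In Python, from cell import bot, read_camera, camera_info, sign_off, models gives the robot as it stands.
- The arm moves only by the tool move_arm, never from a script. Its argument "plan" is one flat list of numbers, 6 for each row, row after row: the shift along the tool's x, y, z in m, then the turn, a rotation vector about the tool's x, y, z in degrees. In form: [tx, ty, tz, wx, wy, wz, tx, ty, tz, wx, wy, wz, ...]. A call has 1 to 20 rows; each row shifts and turns the commanded pose from where the row before left it, along the tool's axes as they then stand; what a row does not reach is not made up. A row lasts 1/12 s, in which the tool goes at most 41.7 mm and 7.16 degrees, less where a joint would pass 70% of its speed; a pose out of reach is approached as far as the arm can. A call with a gripper value outside its range is refused whole. "grip" is the opening in per cent of the stroke, from 0 (shut) to 100 (fully open), set as the call begins (left out, the last holds). The fingers move at their own pace and stop on an object; "grip_force" is the grip in N (left out, the last holds). Time passes only in rows, so rows that do not move let the fingers close. It gives the time, the measured TCP pose, the force and the opening at its end, in the units of the state.
- bot.state(): the state, without advancing time (a new reading comes with each control period).
- read_camera(name): name is "scene" or "top"; returns the picture (400x640x3 uint8, blue, green, red); there is no depth.
- camera_info(name): a dict with "mtx" (3x3 intrinsics, pixels), "eye" and "orientation" of the camera in the world. Camera axes: x right, y up, looking along -z (the intrinsics and any distortion apply to the point x, -y, -z); pixel columns grow to the right and rows downward; lengths in m; the calibration is good to about 2 mm. A picture is of the moment at which its call begins. camera_info takes no time and is no camera call.
- sign_off(): hands the job in, once; it reports no verdict.
Trained networks look in the newest picture that a camera, given by its name, has taken for a name from the list of things; names that differ only in an ending like _2 or _b are one class to them, and where a whole thing is asked for, a point or a joint stands for the part that bears it (a point fixed in the world has none). Each returns a list of dicts, best first, with "score" (0 to 1); they miss things now and then, are a little off and sometimes report something else, mostly with a low value. They report only what shows in the picture. A call takes as long as a camera call.
- models.outline_of(query, camera): "mask" (400x640 bool, what is visible of it) and "extent" ([left, top, right, bottom] in pixels, round what is visible of it).
- models.mark_of(query, camera): "point" ([column, row] in pixels: a listed point, or the origin of a listed thing).
The state is a dict: "time_s": time; "qpos": joint angles; "joint_velocities": joint speeds; "joint_efforts": joint torques, N m; "tool_pos": TCP position; "tcp_rot": TCP orientation; "wrist_force": force on the tool from outside, world axes, zero at the start; "torque": the same for the moment, N m; "finger_gap": finger opening in m.
Only numpy, scipy, OpenCV 4.12 (cv2) and the standard library are available. Lean on these libraries where they do the work, as an engineer would, in place of code of your own. Each camera call takes 0.05 s, during which the arm holds its last target. There are 200 camera calls.

## Working session

There is one attempt and no reset: what is moved stays moved. The work goes in short steps, Python scripts to look and compute and a tool call to move; the robot and the scene stay as the last step left them, time stands still between calls to the robot, and variables do not carry over. Pictures are saved under pics/ and viewed, about 12 in all and at most 16, crops included, and the job is handed in when it is done.

Besides the shell and the picture viewer there is one more tool, called after ">>>" as name(argument=value, ...), one argument or row to a line, values as JSON. move_arm: Moves the arm, as the interface text tells. Its arguments: {"type":"object","properties":{"plan":{"type":"array"},"grip":{"type":"number"},"grip_force":{"type":"number"}},"required":["plan"]}

```bash
ls; mkdir -p pics; cat > h.py <<'E'
import numpy as np, cv2
from scipy.spatial.transform import Rotation as R
from cell import bot, read_camera, camera_info, models
def cam(n):
    c=camera_info(n); return c
E
python3 - <<'E'
from h import *
for n in("scene","top"):
    print(n,camera_info(n)); cv2.imwrite(f"pics/{n}0.png",read_camera(n))
s=bot.state(); print(s)
E
```

```text
pics
scene {'mtx': array([[473.33597178,   0.        , 319.21938005],
       [  0.        , 473.33597178, 204.40046665],
       [  0.        ,   0.        ,   1.        ]]), 'eye': array([-0.34684444, -0.6788625 ,  0.60216873]), 'orientation': array([ 65.48190323,  -0.13656392, -51.66733988])}
top {'mtx': array([[373.0461962 ,   0.        , 325.87185245],
       [  0.        , 373.0461962 , 193.43270866],
       [  0.        ,   0.        ,   1.        ]]), 'eye': array([ 0.36006303, -0.01371754,  1.31350107]), 'orientation': array([ 9.09765797e+00, -1.35426149e-02, -8.82786771e+01])}
{'time_s': 0.1, 'qpos': array([-72.53219406,  22.01094182,   0.93789522,  78.55612238,
        -0.36168397,  79.53678409,  -2.66315418]), 'joint_velocities': array([-0.02127937, -0.12483712, -0.00964989, -0.17450739,  0.06781642,
        0.06167237, -0.01538147]), 'joint_efforts': array([ 3.76560798e-03, -6.29135013e+01,  8.47966019e-01, -3.72760820e+01,
        1.68701500e-02,  1.04197682e-02, -8.84661517e-06]), 'tool_pos': array([0.22448278, 0.58274267, 0.19536674]), 'tcp_rot': array([-1.79898941e+02,  6.37237019e-04,  1.58933188e+02]), 'wrist_force': array([-0.40768587, -0.43148105, -0.09719771]), 'torque': array([ 0.02211156,  0.04453072, -0.02214752]), 'finger_gap': 0.08540656224109779}
```

View pics/top0.png

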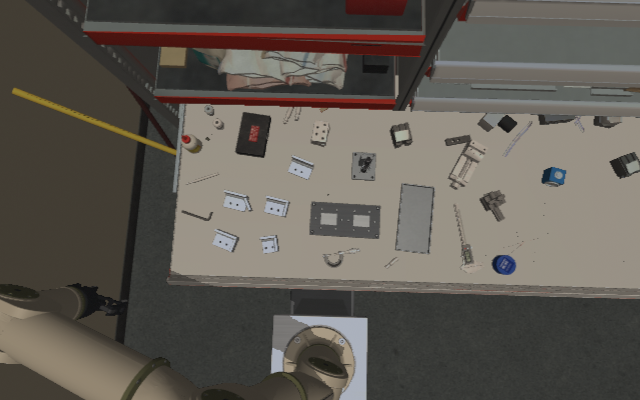

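View pics/scene0.png

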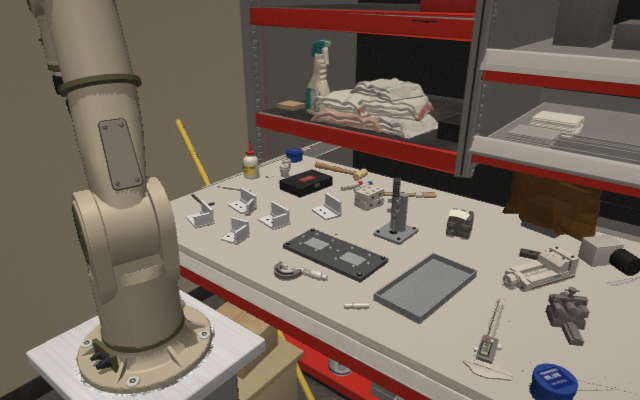

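```bash
cat >> h.py <<'E'
def proj(n,P):
    c=camera_info(n); Rc=R.from_euler('xyz',c['orientation'],degrees=True).as_matrix()
    p=(np.atleast_2d(P)-c['eye'])@Rc; p=p*[1,-1,-1]
    q=p@c['mtx'].T; return q[:,:2]/q[:,2:]
def unproj(n,px,z):
    c=camera_info(n); Rc=R.from_euler('xyz',c['orientation'],degrees=True).as_matrix()
    px=np.atleast_2d(px); d=np.c_[px,np.ones(len(px))]@np.linalg.inv(c['mtx']).T
    d=(d*[1,-1,-1])@Rc.T
    return c['eye']+d*((z-c['eye'][2])/d[:,2])[:,None]
E
python3 - <<'E'
from h import *
H=dict(bracket_a_wall=.026,odd_short_wall=.026,odd_open_wall=.026,odd_splayed_wall=.026,nest_1=.012,nest_1_wall=.038,probe_tip=.010,probe_grip=.146,stand_slot=.146,probe_stand=0,reject_tray=0,weld_1a=.0215)
for n in("top","scene"):
    read_camera(n)
    for k,z in H.items():
        for m in models.mark_of(k,n):
            if m['score']>.15: print(n,k,round(m['score'],2),np.round(m['point'],1),np.round(unproj(n,m['point'],z)[0,:2],4))
E
```

```text
top bracket_a_wall 0.64 [278.7 198.8] [0.5423 0.156 ]
top odd_short_wall 0.7 [265.8 237.4] [0.4073 0.1936]
top odd_short_wall 0.5 [358.8 212.3] [ 0.5034 -0.1239]
top odd_short_wall 0.42 [358.  218.6] [ 0.4814 -0.1215]
top odd_open_wall 0.78 [299.6 157.4] [0.6928 0.0893]
top odd_splayed_wall 0.86 [238.9 192.6] [0.56   0.2962]
top nest_1 0.86 [359.  220.2] [ 0.4772 -0.1263]
top nest_1 0.75 [328.1 218.4] [ 0.4803 -0.0182]
top nest_1 0.73 [352.9 215.3] [ 0.4937 -0.1047]
top nest_1_wall 0.59 [329.4 212.3] [ 0.499 -0.022]
top probe_tip 0.43 [363.9 171.8] [ 0.651  -0.1412]
top probe_grip 0.37 [366.  157.4] [ 0.6683 -0.134 ]
top stand_slot 0.56 [366.4 160.6] [ 0.6577 -0.1354]
top stand_slot 0.41 [322.2 216.9] [0.4721 0.0009]
top probe_stand 0.92 [364.1 163.2] [ 0.685  -0.1424]
top probe_stand 0.59 [267.1 238.4] [0.4049 0.193 ]
top reject_tray 0.66 [414.2 215.1] [ 0.5022 -0.322 ]
top reject_tray 0.61 [363.9 159.1] [ 0.7002 -0.1415]
top reject_tray 0.57 [327.3 216.7] [ 0.4873 -0.0152]
top weld_1a 0.87 [321.4 213.4] [0.4961 0.0056]
top weld_1a 0.65 [362.6 161.2] [ 0.6869 -0.1349]
scene bracket_
[... 424 characters left out ...]
[0.5602 0.2975]
scene nest_1 0.72 [320.5 239.3] [ 0.5005 -0.0149]
scene nest_1 0.67 [353.1 260.5] [ 0.4665 -0.1406]
scene nest_1_wall 0.56 [321.9 229.3] [ 0.5074 -0.014 ]
scene probe_tip 0.68 [332.2 204.3] [0.6975 0.0951]
scene probe_tip 0.65 [392. 231.] [ 0.6595 -0.1342]
scene probe_grip 0.53 [396.7 186.3] [ 0.6479 -0.1443]
scene probe_grip 0.31 [331.4 201.4] [ 0.4696 -0.0713]
scene stand_slot 0.78 [396.8 185.5] [ 0.6528 -0.1418]
scene stand_slot 0.58 [428.4 286.8] [ 0.291  -0.4101]
scene stand_slot 0.21 [278.1 211.4] [ 0.3509 -0.0107]
scene probe_stand 0.61 [393.5 235.3] [ 0.6574 -0.1408]
scene reject_tray 0.68 [425.5 287.4] [ 0.489  -0.3201]
scene weld_1a 0.6 [308.7 235.1] [0.4855 0.0122]
```

The top view shows five brackets at about (300,167), (237,202), (277,207), (225,240) and (269,244), the fixture at (345,220), the stand at (364,166) and the tray at (414,218). I'll zoom in on the brackets.

```bash
python3 - <<'E'
from h import *
a=cv2.imread("pics/top0.png")[150:255,205:385]; b=cv2.imread("pics/scene0.png")[180:280,185:390]
a=cv2.resize(a,(790,int(790*105/180)),interpolation=cv2.INTER_CUBIC); b=cv2.resize(b,(790,385),interpolation=cv2.INTER_CUBIC)
cv2.imwrite("pics/z1.png",a);cv2.imwrite("pics/z2.png",b)
E
```

```text
(no output)
```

View pics/z1.png

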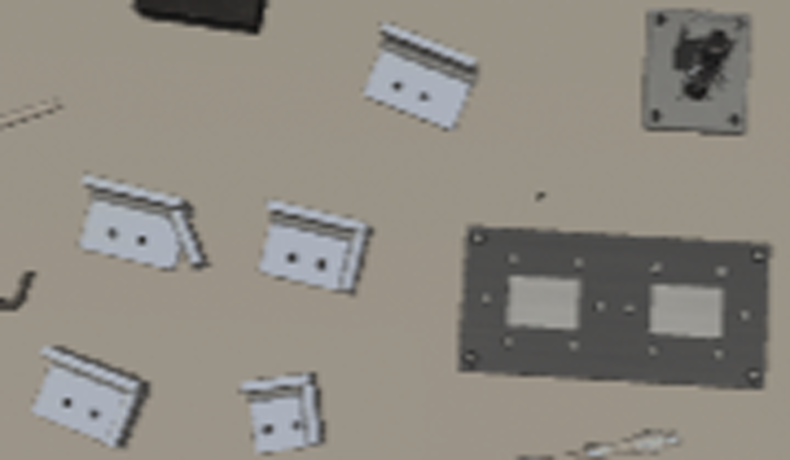

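View pics/z2.png

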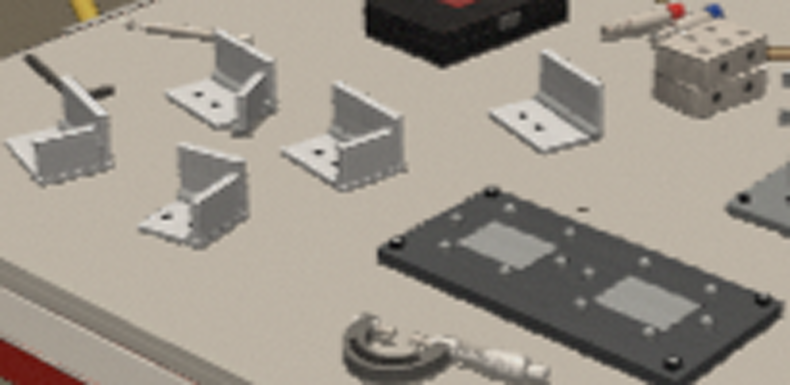

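Zoomed, the two sound brackets (square short wall) are at about top (277,207) and (225,240). The splayed one is at (237,202), the short one at (269,244) and the open one at (300,167). The scene camera view agrees, so all three odd ones are present. Next I'll fit poses from silhouettes in both cameras.

```bash
cat >> h.py <<'E'
from scipy.optimize import minimize
def box(x0,x1,y0,y1,z0,z1): return np.array([[x,y,z] for x in(x0,x1) for y in(y0,y1) for z in(z0,z1)])*1e-3
def model(kind):   # origin = base centre (long-wall centre at x=+23.5,y=0), underside z=0
    L=27 if kind=='short' else 40
    b=[box(-27.5,27.5,-L,L,0,6),box(19.5,27.5,-L,L,0,46)]
    if kind=='sound' or kind=='short': b.append(box(-27.5,27.5,-L,-L+8,0,36))
    if kind=='splayed':
        s=box(-47,0,-8,0,0,36)@R.from_euler('z',38,degrees=True).as_matrix().T; b.append(s+[.0195,-.032,0])
        b[0]=box(-27.5,27.5,-40,40,0,6)
    return b
def silh(n,kind,p,S=4,z0=0):
    im=np.zeros((400*S,640*S),np.uint8); Rz=R.from_euler('z',p[2],degrees=True).as_matrix()
    for b in model(kind):
        q=proj(n,b@Rz.T+[p[0],p[1],z0]); h=cv2.convexHull(((q+.5)*S-.5).astype(np.float32))
        cv2.fillConvexPoly(im,np.round(h*16).astype(np.int32),255,shift=4)
    return cv2.resize(im,(640,400),interpolation=cv2.INTER_AREA)/255.
def fit(kind,masks,p0,z0=0,S=4):
    def c(p):
        t=0
        for n,m in masks.items():
            s=silh(n,kind,p,S,z0); t+=np.abs(s-m).sum()/m.sum()
        return t
    best=None
    for dy in(-8,8):
        r=minimize(c,np.array(p0)+[0,0,dy],method='Nelder-Mead',options=dict(initial_simplex=np.array(p0)+[0,0,dy]+np.array([[0,0,0],[.008,0,0],[0,.008,0],[0,0,8]]),xatol=2e-4,fatol=1e-4,maxiter=120))
        if best is None or r.fun<best.fun: best=r
    return best
def bright(img,center,r):
    g=img.astype(float); m=np.zeros(img.shape[:2]); 
    return m
E
python3 - <<'E'
from h import *
im={n:read_camera(n) for n in("top","scene")}
np.savez("m0.npz",**im)
for n in im:
    for q in("bracket_a_wall","odd_short_wall","odd_open_wall","odd_splayed_wall","probe_stand","reject_tray","nest_1"):
        try:
            for o in models.outline_of(q,n):
                if o['score']>.15:
                    ys,xs=np.nonzero(o['mask']); print(n,q,round(o['score'],2),np.round(o['extent']),len(xs),np.round([xs.mean(),ys.mean()],1))
        except Exception as e: print(n,q,e)
# colours
for (u,v) in((270,205),(278,207),(250,220),(345,205),(414,218)): print(im['top'][v,u])
E
```

```text
top bracket_a_wall 0.68 [265. 195. 289. 217.] 389 [275.9 206.2]
top bracket_a_wall 0.67 [310. 199. 380. 239.] 2242 [344.8 219.7]
top bracket_a_wall 0.22 [362. 157. 372. 168.] 37 [366.5 162.1]
top odd_short_wall 0.74 [256. 237. 278. 256.] 270 [269.3 243.8]
top odd_open_wall 0.74 [286. 155. 314. 180.] 376 [300.2 167.1]
top odd_open_wall 0.58 [311. 200. 378. 240.] 2316 [344.3 219.9]
top odd_splayed_wall 0.74 [224. 188. 251. 213.] 449 [236.6 201. ]
top probe_stand 0.59 [352. 153. 377. 184.] 587 [362.5 166.3]
top reject_tray 0.72 [310. 202. 377. 240.] 2241 [344.5 219.6]
top reject_tray 0.65 [395. 183. 438. 253.] 2249 [414.5 218. ]
top nest_1 0.82 [307. 205. 380. 237.] 2323 [344.1 219.9]
scene bracket_a_wall 0.89 [260. 203. 289. 231.] 482 [276.7 217. ]
scene odd_short_wall 0.69 [222. 217. 248. 246.] 468 [237.8 231.1]
scene odd_short_wall 0.19 [391. 175. 403. 235.] 291 [395.3 198.4]
scene odd_open_wall 0.73 [309. 191. 344. 221.] 503 [329.4 207.4]
scene odd_splayed_wall 0.82 [230. 188. 257. 215.] 446 [244.8 202.7]
scene odd_splayed_wall 0.71 [392. 177. 401. 222.] 246 [395.6 195.2]
scene probe_stand 0.78 [374. 194. 414. 246.] 974 [397.6 224.3]
scene probe_stand 0.48 [288. 228. 386. 280.] 2620 [336.6 254.6]
scene reject_tray 0.97 [373. 254. 478. 324.] 3956 [425.1 287.3]
scene nest_1 0.71 [286. 227. 389. 280.] 2720 [336.3 254.3]
[189 177 171]
[188 177 171]
[135 147 155]
[75 76 77]
[123 126 126]
```

```bash
cat >> h.py <<'E'
def cmask(img,p,n,kind,z0=0):
    f=img.astype(float); m=((f[...,0]-f[...,2])>-8).astype(np.uint8)
    s=(silh(n,kind,p,2,z0)>0).astype(np.uint8); s=cv2.dilate(s,np.ones((13,13)))
    m=m*s; k,l,st,_=cv2.connectedComponentsWithStats(m)
    j=1+np.argmax(st[1:,4]); return cv2.morphologyEx((l==j).astype(np.uint8),cv2.MORPH_CLOSE,np.ones((3,3))).astype(float)
def locate(kind,p0,im,z0=0):
    p=p0
    for _ in range(2):
        ms={n:cmask(im[n],p,n,kind,z0) for n in im}; r=fit(kind,ms,p,z0); p=r.x
    return r,ms
E
python3 - <<'E'
from h import *
im=np.load("m0.npz"); im={n:im[n] for n in("top","scene")}
G=dict(A=('sound',[.525,.152,-13]),B=('sound',[.42,.33,-22]),short=('short',[.40,.19,5]),open=('open',[.665,.085,-20]),spl=('splayed',[.54,.30,-13]))
out=im['top'].copy(); o2=im['scene'].copy()
for k,(kind,p) in G.items():
    r,ms=locate(kind,p,im); print(k,np.round(r.x,4),round(r.fun,3),[int(m.sum()) for m in ms.values()])
    for n in im:
        r1=fit(kind,{n:ms[n]},r.x); print('   ',n,np.round(r1.x,4),round(r1.fun,3))
E
```

```text
A [  0.5169   0.1674 -14.6099] 0.614 [381, 350]Traceback (most recent call last):
  File "<stdin>", line 8, in <module>
  File "h.py", line 39, in fit
    r=minimize(c,np.array(p0)+[0,0,dy],method='Nelder-Mead',options=dict(initial_simplex=np.array(p0)+[0,0,dy]+np.array([[0,0,0],[.008,0,0],[0,.008,0],[0,0,8]]),xatol=2e-4,fatol=1e-4,maxiter=120))
    res = _minimize_neldermead(fun, x0, args, callback, bounds=bounds,
                               **options)
    fxr = func(xr)
    fx = function(np.copy(x), *(wrapper_args + args))
  File "h.py", line 35, in c
    s=silh(n,kind,p,S,z0); t+=np.abs(s-m).sum()/m.sum()
  File "h.py", line 28, in silh
    q=proj(n,b@Rz.T+[p[0],p[1],z0]); h=cv2.convexHull(((q+.5)*S-.5).astype(np.float32))
  File "h.py", line 7, in proj
    c=camera_info(n); Rc=R.from_euler('xyz',c['orientation'],degrees=True).as_matrix()
ValueError: time passes only in moves, steps and waits
```

```bash
python3 - <<'E'
from cell import camera_info
import pickle
pickle.dump({n:camera_info(n) for n in("top","scene")},open("ci.pkl","wb"))
E
sed -i 's/^def cam(n):/import pickle; _C=pickle.load(open("ci.pkl","rb"))\ncamera_info=lambda n:_C[n]\ndef cam(n):/' h.py
python3 - <<'E'
from h import *
im=np.load("m0.npz"); im={n:im[n] for n in("top","scene")}
s=im['scene'].astype(int); d=s[...,0]-s[...,2]
print(d[200:234:2,258:292:2]); print(s[200:234:3,258:292:3].sum(2)//3)
q=proj("top",[[.36,0,0]]);print(q)
E
```

```text
[[-25 -25 -26 -24 -25 -25 -25 -23 -24 -25 -24 -25 -24 -24 -24 -24 -23]
 [-24 -24 -25 -24 -25 -25 -21  -7 -11 -21 -23 -24 -26 -24 -25 -23 -23]
 [-24 -24 -24 -24 -24 -25 -22  -3  -5 -10 -12 -17 -23 -24 -24 -25 -24]
 [-25 -24 -23 -25 -24 -24 -21  -6  -4  -5  -6 -10 -12 -23 -25 -24 -24]
 [-25 -23 -24 -23 -24 -24 -23  -7  -5  -4  -3  -6  -7  -4 -16 -23 -25]
 [-25 -25 -25 -25 -25 -25 -22  -5  -5  -5  -5  -7  -5  -6  -9  -9 -24]
 [-24 -23 -24 -24 -23 -24 -22  -6  -6  -5  -6  -5  -5  -5  -5  -7 -24]
 [-24 -23 -25 -25 -24 -23  -8  -6  -6  -6  -7  -7 -10  -9  -8  -5 -24]
 [-23 -25 -23 -18 -11 -11 -12  -8  -6  -8 -10  -7  -6  -6  -7  -6 -24]
 [-12 -10 -12 -13 -11 -10 -10  -8  -8  -6  -6  -7  -7  -6  -5  -8 -25]
 [-13 -10 -11 -12 -11  -9 -11  -9  -6  -5  -7  -5  -6  -5  -6  -6 -23]
 [-25 -22  -9 -10 -11 -11 -11  -3  -6  -5  -6  -6  -5  -5  -5  -7 -21]
 [-24 -24 -24 -17  -8 -11 -10 -10  -6  -5  -5  -5  -5  -5  -6 -11 -17]
 [-23 -25 -25 -24 -24  -9  -7  -7  -6  -6  -6  -7  -7 -15 -25 -24 -23]
 [-23 -24 -23 -24 -25 -25 -20  -6  -8  -7 -12 -23 -24 -25 -25 -23 -24]
 [-23 -24 -26 -24 -23 -24 -25 -25 -25 -23 -24 -23 -26 -23 -24 -24 -24]
 [-25 -24 -24 -24 -24 -24 -24 -25 -25 -25 -24 -24 -25 -24 -24 -24 -23]]
[[176 177 176 176 176 180 177 176 176 176 176 178]
 [177 179 178 176 169 117 203 177 177 179 178 176]
 [177 178 176 178 163 107 109 151 201 178 175 175]
 [175 178 177 176 172 107 104 104 108 179 190 176]
 [177 177 176 176 166 109 110 103 107 115 123 175]
 [176 177 178 191 191 127 153 173 197 118 117 178]
 [194 206 204 197 207 149 118 117 114 114 118 177]
 [177 116 204 203 201 106 115 116 113 116 118 177]
 [177 177 137 173 205 107 114 113 119 112 124 176]
 [176 177 177 177 110 115 137 114 127 178 177 177]
 [177 176 176 177 176 176 178 178 177 177 177 177]
 [178 177 177 178 178 177 177 177 177 177 176 176]]
[[321.83841295 253.06771733]]
```

```bash
sed -i "s/>-8).astype/>(-17 if n=='scene' else -8)).astype/" h.py
cat > loc.py <<'E'
from h import *
im=np.load("m0.npz"); im={n:im[n] for n in("top","scene")}
G=dict(A=('sound',[.525,.152,-13]),B=('sound',[.42,.33,-22]),short=('short',[.40,.19,5]),open=('open',[.665,.085,-20]),spl=('splayed',[.54,.30,-13]))
vis={n:im[n].copy() for n in im}
for k,(kind,p) in G.items():
    r,ms=locate(kind,p,im); print(k,np.round(r.x,4),round(r.fun,3),[int(m.sum()) for m in ms.values()])
    for n in im:
        r1=fit(kind,{n:ms[n]},r.x); print('   ',n,np.round(r1.x,4),round(r1.fun,3))
        c,_=cv2.findContours((silh(n,kind,r.x)>.5).astype(np.uint8),0,1); cv2.drawContours(vis[n],c,-1,(0,0,255),1)
a=cv2.resize(vis['top'][150:260,205:325],(400,366),interpolation=0); b=cv2.resize(vis['scene'][180:260,180:350],(400,188),interpolation=0)
cv2.imwrite("pics/fit.png",np.vstack([a,b]))
E
python3 loc.py
```

```text
A [  0.5159   0.1666 -11.9775] 0.146 [381, 535]
    top [  0.5174   0.1665 -12.3596] 0.065
    scene [  0.514    0.1658 -12.2485] 0.05
B [  0.3927   0.3381 -19.0388] 0.241 [383, 481]
    top [  0.3939   0.3381 -18.9913] 0.061
    scene [  0.3902   0.3367 -19.373 ] 0.142
short [0.3844 0.1822 9.0707] 0.146 [268, 494]
    top [0.3852 0.1822 9.5431] 0.065
    scene [0.3827 0.181  8.7234] 0.055
open [  0.6573   0.0872 -20.5042] 0.123 [396, 480]
    top [  0.6581   0.0872 -20.5911] 0.06
    scene [  0.6553   0.0863 -20.9278] 0.045
spl [  0.5311   0.3125 -14.1554] 0.214 [424, 469]
    top [  0.5319   0.3126 -13.9775] 0.094
    scene [  0.5287   0.3102 -14.5901] 0.101
```

View pics/fit.png

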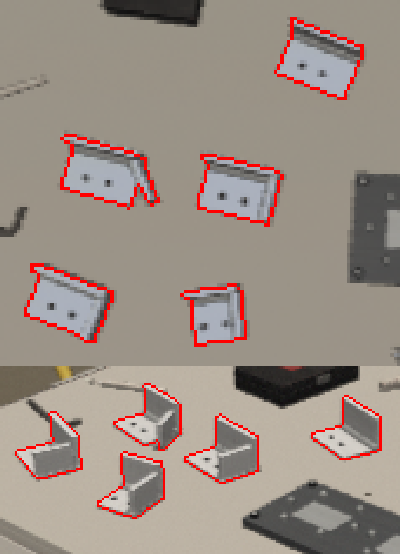

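The overlay matches all five brackets to within a pixel in both views. Next are the fixture, tray, stand and probe.

```bash
cat > fx.py <<'E'
from h import *
im=np.load("m0.npz"); im={n:im[n] for n in("top","scene")}
def sil(n,boxes,p,S=4):
    o=np.zeros((400*S,640*S),np.uint8); Rz=R.from_euler('z',p[2],degrees=True).as_matrix()
    for b in boxes:
        q=proj(n,b@Rz.T+[p[0],p[1],0]); h=cv2.convexHull(((q+.5)*S-.5).astype(np.float32)); cv2.fillConvexPoly(o,np.round(h*16).astype(np.int32),255,shift=4)
    return cv2.resize(o,(640,400),interpolation=cv2.INTER_AREA)/255.
def bfit(mk,ms,p0,st):
    def c(p): return sum(np.abs(sil(n,mk(p),p)-m).sum()/m.sum() for n,m in ms.items())
    x0=np.array(p0,float); sx=np.vstack([x0]+[x0+np.eye(len(x0))[i]*st[i] for i in range(len(x0))])
    return minimize(c,x0,method='Nelder-Mead',options=dict(initial_simplex=sx,xatol=2e-4,fatol=1e-4,maxiter=250))
def msk(n,mk,p):
    f=im[n].astype(float); m=((f[...,0]-f[...,2])>(-17 if n=='scene' else -10)).astype(np.uint8)
    m*=cv2.dilate((sil(n,mk(p),p,2)>0).astype(np.uint8),np.ones((9,9)))
    m=cv2.morphologyEx(m,cv2.MORPH_CLOSE,np.ones((3,3))); k,l,s,_=cv2.connectedComponentsWithStats(m); m=(l==1+np.argmax(s[1:,4])).astype(np.uint8)
    c,_=cv2.findContours(m,0,1); o=np.zeros_like(m); cv2.drawContours(o,c,-1,1,-1); return o.astype(float)
plate=lambda p:[box(-p[3]*500,p[3]*500,-p[4]*500,p[4]*500,0,12)]
tray=lambda p:[box(-118,118,-58,58,0,18)]
vis={n:im[n].copy() for n in im}
for nm,mk,p0,st in(("plate",plate,[.48,-.075,-3,.115,.245],[.008,.008,3,.01,.01]),("tray",tray,[.495,-.322,-3],[.008,.008,3])):
    p=p0
    for _ in range(2):
        ms={n:msk(n,mk,p) for n in im}; r=bfit(mk,ms,p,st); p=r.x
    print(nm,np.round(p,4),round(r.fun,3),[int(m.sum()) for m in ms.values()])
    for n in im:
        if nm=="plate": q=bfit(lambda a:plate(np.r_[a,p[3:]]),{n:ms[n]},p[:3],st[:3])
        else: q=bfit(mk,{n:ms[n]},p,st)
        print('   ',n,np.round(q.x,4),round(q.fun,3))
        c,_=cv2.findContours((sil(n,mk(p),p)>.5).astype(np.uint8),0,1); cv2.drawContours(vis[n],c,-1,(0,0,255),1)
a=cv2.resize(im['top'][148:192,340:390],(400,352),interpolation=0); b=cv2.resize(im['scene'][170:250,365:425],(300,400),interpolation=0)
a=np.vstack([a,np.zeros((48,400,3),np.uint8)]); c=np.vstack([vis['top'][180:260,300:450],vis['scene'][220:330,280:430][:, :150]]); c=cv2.resize(c,(316,400),interpolation=0)
cv2.imwrite("pics/fx.png",np.hstack([a,b,c])[:,:800])
E
python3 fx.py
```

```text
plate [ 0.4769 -0.076  -1.8193  0.1143  0.2417] 0.059 [2296, 2762]
    top [ 0.4778 -0.0758 -1.8422] 0.023
    scene [ 0.4753 -0.0765 -1.6379] 0.023
tray [ 0.4903 -0.3219 -5.487 ] 0.058 [2280, 3927]
    top [ 0.4913 -0.3222 -5.5424] 0.033
    scene [ 0.4889 -0.3219 -5.6156] 0.018
```

View pics/fx.png

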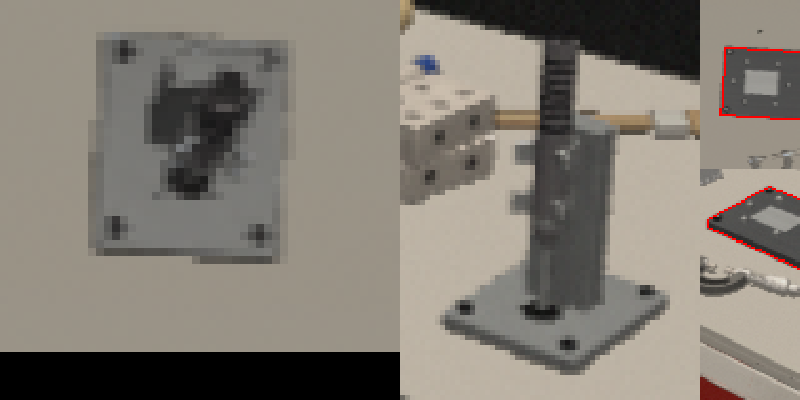

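The plate and tray outlines fit well. In the scene view the probe's top is at about (396.8,178.5) and the tip hole at about (393.4,232). In the top view the head is at about (369.4,158.6) and the foot at about (363.5,170.5).

```bash
cat > st.py <<'E'
from fx import *
base=lambda p:[box(-50,50,-42,42,0,10)]
p=[.685,-.140,-3]
for _ in range(2):
    ms={"top":msk("top",base,p)}; r=bfit(base,ms,p,[.006,.006,4]); p=r.x
print("base",np.round(p,4),r.fun,ms["top"].sum())
for n,u,z in(("scene",(396.8,178.5),.170),("scene",(393.4,232),.010),("top",(369.4,158.6),.170),("top",(363.5,170.5),.010)): print(n,z,np.round(unproj(n,u,z),4))
# scene column: mid-u of the dark handle per row -> compare with vertical axis
g=im['scene'].astype(int).sum(2)//3
for v in(180,184,188,192,196,200): print(v,g[v,388:408])
for xy in((.65,-.14),(.655,-.14),(.65,-.145)):
    print(xy,np.round(proj("scene",[[*xy,.165],[*xy,.14],[*xy,.01]]),1).tolist(),np.round(proj("top",[[*xy,.17],[*xy,.01]]),1).tolist())
E
python3 st.py | tail -12
```

```text
176 177]
188 [178 176 178 177 155  61  42  38  31  36  41  87 154 176 178 180 177 176
 176 176]
192 [112 114 115 114  98  45  58  50  55  54  52  88 130  87  88  86 120 174
 173 173]
196 [178 177 176 162  98  44  39  35  34  39  50  65  75  77  91 110 122 122
  93  90]
200 [105  90  90  81  57  61  67  70 107 152 110  78  76  73  70  71  76  73
  73  96]
(0.65, -0.14) [[396.1, 178.7], [395.5, 187.8], [392.1, 232.9]] [[368.6, 161.2], [363.6, 172.1]]
(0.655, -0.14) [[397.1, 178.1], [396.4, 187.2], [393.0, 232.2]] [[368.7, 159.6], [363.6, 170.7]]
(0.65, -0.145) [[397.9, 179.1], [397.2, 188.3], [393.7, 233.5]] [[370.2, 161.2], [365.0, 172.1]]
```

```bash
python3 st.py | sed -n 7,14p
```

```text
base [ 0.6737 -0.1392 -2.0899] 0.061090976675030204 633.0
scene 0.17 [[ 0.6408 -0.1468  0.17  ]]
scene 0.01 [[ 0.6568 -0.1401  0.01  ]]
top 0.17 [[ 0.6584 -0.1423  0.17  ]]
top 0.01 [[ 0.6557 -0.1397  0.01  ]]
180 [177 174 176 177 167 126  58  63  63  70  68  70  91 124  66  60  45  31
  23  20]
184 [174 178 178 176 161  95  43  35  32  35  35  48 113 176 178 176 176 176
```

```bash
cat > pl.py <<'E'
import numpy as np, sys
from scipy.spatial.transform import Rotation as R
from cell import bot
def plan(*segs):  # segs: (x,y,z,yaw,rows); tool pointing down; corrects tilt in the first segment
    s=bot.state(); p=np.array(s['tool_pos']); Rt=R.from_euler('xyz',s['tcp_rot'],degrees=True); 
    print('at',s['time_s'],np.round(p,4),np.round(s['tcp_rot'],2),'F',np.round(s['wrist_force'],1),'gap',round(s['finger_gap'],4))
    for x,y,z,yaw,n in segs:
        G=R.from_euler('xyz',[180,0,yaw],degrees=True); w=(Rt.inv()*G).as_rotvec(degrees=True)/n; w=np.round(w,2)
        W=R.from_rotvec(w,degrees=True); M=np.zeros((3,3)); Q=Rt
        for k in range(n): M+=Q.as_matrix(); Q=Q*W
        v=np.round(np.linalg.solve(M,np.array([x,y,z])-p),4); p=p+M@v; Rt=Q
        print(n,'x',[*map(float,v),*map(float,w)],'|v|mm',round(1e3*np.linalg.norm(v),1),'end',np.round(p,4),np.round(Rt.as_euler('xyz',degrees=True),1))
if __name__=='__main__': plan(*eval(sys.argv[1]))
E
python3 pl.py '[(.5539,.3067,.12,75.8,16),(.5539,.3067,.014,75.8,6)]'
```

```text
at 2.2 [0.2247 0.5832 0.1963] [-179.99   -0.    158.93] F [-0.   0.4 -0.8] gap 0.0858
16 x [-0.0276, 0.0101, 0.0048, -0.0, 0.0, 5.2] |v|mm 29.8 end [0.5543 0.3069 0.1195] [-180.     0.    75.7]
6 x [-0.0, -0.0001, 0.0176, -0.0, 0.0, -0.01] |v|mm 17.6 end [0.5537 0.307  0.0139] [-180.     0.    75.8]
```

>>> move_arm(
  plan=[-0.0276,0.0101,0.0048,0,0,5.2,-0.0276,0.0101,0.0048,0,0,5.2,-0.0276,0.0101,0.0048,0,0,5.2,-0.0276,0.0101,0.0048,0,0,5.2,-0.0276,0.0101,0.0048,0,0,5.2,-0.0276,0.0101,0.0048,0,0,5.2,-0.0276,0.0101,0.0048,0,0,5.2,-0.0276,0.0101,0.0048,0,0,5.2,-0.0276,0.0101,0.0048,0,0,5.2,-0.0276,0.0101,0.0048,0,0,5.2,-0.0276,0.0101,0.0048,0,0,5.2,-0.0276,0.0101,0.0048,0,0,5.2,-0.0276,0.0101,0.0048,0,0,5.2,-0.0276,0.0101,0.0048,0,0,5.2,-0.0276,0.0101,0.0048,0,0,5.2,-0.0276,0.0101,0.0048,0,0,5.2,0,0,0,0,0,0,0,0,0,0,0,0],
  grip=60,
  grip_force=40,
)

```text
time_s: 3.7
tool_pos: [0.5552, 0.3041, 0.1195]
tcp_rot: [180.0, 0.0, 75.5]
wrist_force: [-0.2, 1.2, -0.8]
finger_gap: 0.0513
```

```bash
python3 pl.py '[(.5539,.3067,.014,75.8,6)]'
```

```text
at 3.7 [0.5552 0.3041 0.1195] [1.7998e+02 5.0000e-02 7.5490e+01] F [-0.2  1.2 -0.8] gap 0.0513
6 x [0.0004, -0.0003, 0.0176, 0.0, 0.01, -0.05] |v|mm 17.6 end [0.5541 0.3069 0.0139] [180.   -0.   75.8]
```

>>> move_arm(
  plan=[0,0,0.0176,0,0,0,0,0,0.0176,0,0,0,0,0,0.0176,0,0,0,0,0,0.0176,0,0,0,0,0,0.0176,0,0,0,0,0,0.0176,0,0,0,0,0,0,0,0,0,0,0,0,0,0,0],
)

```text
time_s: 4.37
tool_pos: [0.5532, 0.308, 0.0132]
tcp_rot: [-179.9, 0.1, 75.9]
wrist_force: [-0.6, 0.2, -0.2]
finger_gap: 0.0513
```

>>> move_arm(
  plan=[0,0,0,0,0,0,0,0,0,0,0,0,0,0,0,0,0,0,0,0,0,0,0,0,0,0,0,0,0,0,0,0,0,0,0,0,0,0,-0.01,0,0,0,0,0,-0.027,0,0,0,0,0,-0.027,0,0,0,0,0,-0.027,0,0,0,0,0,-0.027,0,0,0,0,0,0,0,0,0,0,0,0,0,0,0],
  grip=0,
  grip_force=60,
)

```text
time_s: 5.45
tool_pos: [0.5557, 0.3074, 0.1349]
tcp_rot: [179.8, -0.2, 75.7]
wrist_force: [-1.0, -0.7, 0.6]
finger_gap: -0.0002
```

```bash
python3 pl.py '[(.50,-.0,.13,80,10),(.5652,-.3166,.12,84.5,10),(.5652,-.3166,.019,84.5,6)]'; python3 -c "
from h import *
import cv2
cv2.imwrite('pics/s1.png',cv2.resize(read_camera('scene')[120:300,150:450],(750,450)))"
```

```text
at 5.45 [0.5557 0.3074 0.1349] [179.82  -0.2   75.72] F [-1.  -0.7  0.6] gap -0.0002
10 x [-0.0312, 0.0011, 0.0004, 0.02, -0.02, -0.43] |v|mm 31.2 end [4.997e-01 3.000e-04 1.303e-01] [-180.    0.   80.]
10 x [-0.0305, 0.0109, 0.001, -0.0, 0.0, -0.45] |v|mm 32.4 end [ 0.5655 -0.3167  0.1203] [-180.     0.    84.5]
6 x [0.0, -0.0, 0.0169, -0.0, 0.0, 0.0] |v|mm 16.9 end [ 0.5654 -0.3167  0.0189] [-180.     0.    84.5]
```

View pics/s1.png

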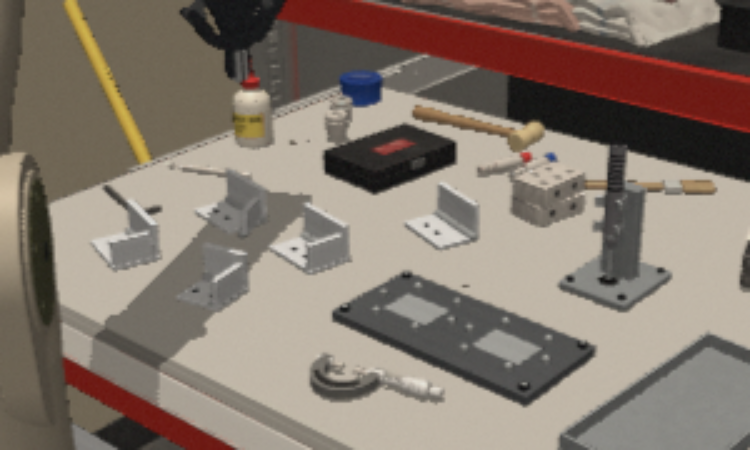

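The gripper closed empty: the splayed bracket is still at about crop (237,200), and the fingertips show at about (240,75). I'll check the geometry.

```bash
cat > snap.py <<'E'
from h import *
im={n:read_camera(n) for n in("top","scene")}; np.savez("m0.npz",**im)
E
python3 snap.py; python3 - <<'E'
from h import *
s=bot.state(); print(s['tool_pos'])
print(proj("scene",[s['tool_pos']]),proj("top",[s['tool_pos']]))
im=np.load("m0.npz"); im={n:im[n] for n in("top","scene")}
r,ms=locate('splayed',[.5311,.3125,-14],{'scene':im['scene']}); print(r.x,r.fun,[m.sum() for m in ms.values()])
a=cv2.resize(im['top'][130:240,180:300],(480,440)); b=cv2.resize(im['scene'][110:220,200:280],(320,440)); cv2.imwrite("pics/s2.png",np.hstack([a,b]))
E
```

```text
[0.55364773 0.30660153 0.1309966 ]
[[246.00484115 164.14941927]] [[228.03270122 189.20343642]]
[ 0.47932386  0.25353349 27.64930059] 0.4019271067205508 [np.float64(1048.0)]
```

View pics/s2.png

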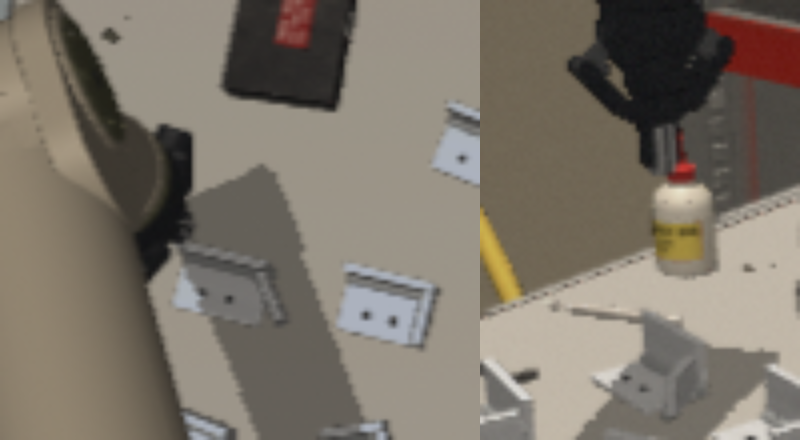

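```bash
python3 - <<'E'
from h import *
a=cv2.imread("pics/scene0.png").astype(int); b=np.load("m0.npz")['scene'].astype(int)
d=np.abs(a-b).max(2)
for v in range(136,172,2): print(v,d[v,234:258])
E
```

```text
136 [84 83 85 84 84 86 81 87 85 89 88 82 83 77 58 53 55 55 55 53 53 29  1  1]
138 [76 87 85 85 85 85 85 84 83 85 83 87 84 78 56 52 46 24  4  2  2  2  4  3]
140 [ 3  2 10 69 72 88 87 92 86 82 89 81 82 73 60 28  3  2  2  3  3  4  3  4]
142 [ 2  1  4  3 11 77 87 83 87 53 11 21 56 25 24 69 26  2  4  1  4  2  1  5]
144 [ 2  4  2  6  3 13 82 86 82 58 16 21 54 27 45 85 23  5  1  1  1  1  6  3]
146 [ 3  1  3  3  2 12 82 85 90 65 28 17 47 33 30 87 42  3  2  3  2  1  2  2]
148 [ 1  3  0  1  2 13 88 85 83 75 37 17 44 35 32 82 47  3  1  2  2  2  1  3]
150 [ 4  4  4  1  4 12 76 85 88 71 37 14 40 55 34 51 14  1  2  1  2  1  2  3]
152 [  2   2   3   3   2   2   3   8  38  47  27  12  38 101  63  13   5   6
   3   1   3   3   3   2]
154 [3 5 4 3 4 2 4 6 4 2 2 0 2 2 3 2 3 2 2 2 4 1 1 5]
156 [1 2 1 3 3 1 2 4 2 5 3 6 4 5 6 3 7 2 4 5 3 4 2 1]
158 [4 4 4 4 3 4 5 3 4 3 4 4 5 5 6 5 4 6 4 4 4 3 3 3]
160 [5 6 3 6 4 1 1 2 1 3 3 4 3 4 7 6 4 3 3 2 5 4 4 4]
162 [3 2 4 4 3 1 0 4 3 4 1 4 3 5 5 4 3 5 3 5 3 5 2 3]
164 [3 2 2 1 2 3 5 2 2 4 4 3 4 3 3 5 3 3 5 4 4 4 4 4]
166 [1 2 3 4 2 3 4 2 3 2 2 4 2 5 2 3 3 2 3 3 2 4 3 3]
168 [1 3 3 1 3 1 3 3 2 2 2 4 4 2 4 2 2 3 1 3 2 1 2 1]
170 [1 3 4 5 3 5 2 2 2 4 4 4 4 1 3 5 2 4 5 3 2 4 3 2]
```

```bash
python3 - <<'E'
from h import *
print(proj("top",[[.2245,.5827,.1954],[.2245,.5827,.2254],[.2245,.5827,.2694]]))
s=bot.state(); p=np.array(s['tool_pos'])
print(proj("scene",[p,p+[0,0,.03],p+[0,0,.073],p+[0,0,.1]]))
a=cv2.imread("pics/top0.png")[250:340,60:150]; b=np.load("m0.npz")['top'][150:220,200:270]
cv2.imwrite("pics/s3.png",np.hstack([cv2.resize(a,(400,400),interpolation=0),cv2.resize(b,(400,400),interpolation=0)]))
E
python3 pl.py '[(.55,.12,.06,76,12)]'
```

```text
[[119.47000658 294.10178095]
 [113.68083453 295.25035221]
 [104.57713318 297.0565258 ]]
[[246.00484115 164.14941927]
 [245.36963076 154.43577831]
 [244.43893859 140.20362828]
 [243.842      131.07523996]]
at 5.6 [0.5536 0.3066 0.131 ] [-1.7993e+02  7.0000e-02  7.5730e+01] F [0.1 0.3 0.3] gap -0.0001
12 x [-0.0152, 0.0035, 0.0059, -0.01, 0.01, -0.02] |v|mm 16.7 end [0.5497 0.1195 0.0602] [ 1.8e+02 -1.0e-01  7.6e+01]
```

View pics/s3.png

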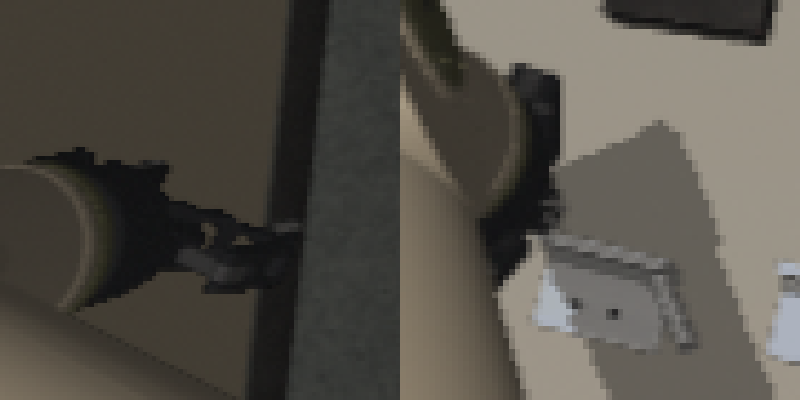

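>>> move_arm(
  plan=[-0.0195,0.0047,0.005,0,0,0,-0.0195,0.0047,0.005,0,0,0,-0.0195,0.0047,0.005,0,0,0,-0.0195,0.0047,0.005,0,0,0,-0.0195,0.0047,0.005,0,0,0,-0.0195,0.0047,0.005,0,0,0,-0.0195,0.0047,0.005,0,0,0,-0.0195,0.0047,0.005,0,0,0,-0.0195,0.0047,0.005,0,0,0,-0.0195,0.0047,0.005,0,0,0,-0.0195,0.0047,0.005,0,0,0,-0.0195,0.0047,0.005,0,0,0,0,0,0.02,0,0,0,0,0,0,0,0,0,0,0,0,0,0,0,0,0,0,0,0,0,0,0,0,0,0,0],
)

```text
time_s: 7.02
tool_pos: [0.5516, 0.0673, 0.0524]
tcp_rot: [180.0, -0.0, 75.8]
wrist_force: [-0.0, -1.3, -0.2]
finger_gap: -0.0004
```

```bash
python3 snap.py; python3 - <<'E'
from h import *
s=bot.state(); p=np.array(s['tool_pos']); print(p,s['tcp_rot'],s['finger_gap'])
print(proj("scene",[p,p+[0,0,.03]]),proj("top",[p,p+[0,0,.03]]))
im=np.load("m0.npz")
u,v=proj("scene",[p])[0].astype(int); U,V=proj("top",[p])[0].astype(int); print(u,v,U,V)
a=im['scene'][v-50:v+30,u-40:u+40]; b=im['top'][V-40:V+40,U-40:U+40]
cv2.imwrite("pics/s4.png",np.hstack([cv2.resize(a,(400,400),interpolation=0),cv2.resize(b,(400,400),interpolation=0)]))
E
```

```text
[0.55171142 0.06702077 0.05252146] [ 1.79958530e+02 -3.21786090e-02  7.57983228e+01] -1.405773820674281e-05
[[308.54761373 210.10467112]
 [308.47012864 200.04948798]] [[303.87014289 195.72330542]
 [303.34925613 194.35773671]]
308 210 303 195
```

View pics/s4.png

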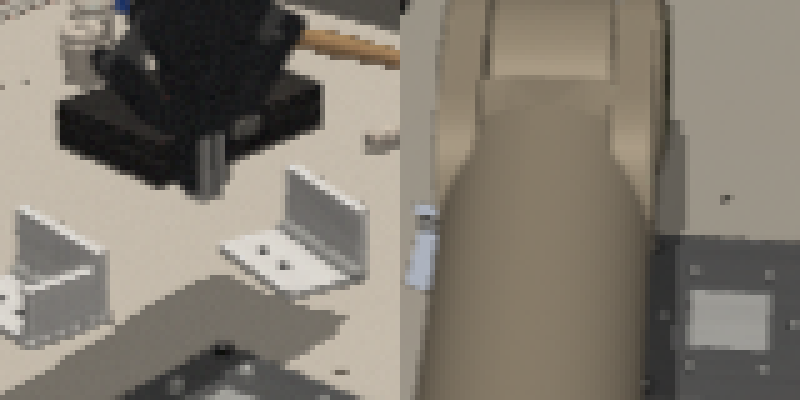

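>>> move_arm(
  plan=[0,0,0.015,0,0,0,0,0,0.015,0,0,0,0,0,0.01,0,0,0,0,0,0.008,0,0,0,0,0,0.003,0,0,0,0,0,0.002,0,0,0,0,0,0,0,0,0,0,0,0,0,0,0,0,0,0,0,0,0],
)

```text
time_s: 7.87
tool_pos: [0.5518, 0.0662, -0.0005]
tcp_rot: [179.9, -0.0, 75.7]
wrist_force: [-0.3, 0.2, 0.5]
finger_gap: 0.0001
```

```bash
python3 - <<'E'
from h import *
g=read_camera("scene"); s=bot.state(); p=np.array(s['tool_pos']); print(p,s['wrist_force'],s['finger_gap'])
print(proj("scene",[p,p+[0,0,.03]]))
a=cv2.imread("pics/scene0.png").astype(int); d=np.abs(a-g.astype(int)).max(2)
for v in range(204,232): print(v,g[v,298:320].astype(int).sum(1)//3)
E
```

```text
[ 5.51777290e-01  6.62401125e-02 -5.10829752e-04] [0.07046021 0.04318304 0.42726461] 0.0001479790414433438
[[308.91352136 227.48508779]
 [308.8408308  217.76367764]]
204 [184 168 102  49  28  23  23  26  26  24  25  27  26  41  51  43 116 182
 186 181 185 185]
205 [185 182 174 136  76  39  20  22  26  23  29  42  59  76  94  63 114 183
 183 184 183 183]
206 [183 183 184 184 166  90  22  24  22  30  53  84  87  59  91  62 116 185
 187 187 188 196]
207 [183 183 184 184 167  90  23  23  26  37  68  95  87  55  90  62 119 196
 205 216 213 214]
208 [182 183 183 184 164  91  27  28  29  29  60  95  86  58  90  65 134 214
 213 213 212 212]
209 [183 182 183 183 166  91  24  23  25  31  63  94  87  59  92  64 135 214
 214 211 210 191]
210 [185 185 183 185 166  89  24  25  25  29  60  94  88  56  90  62 133 216
 216 212 212 188]
211 [184 183 185 185 166  88  23  24  26  34  62  93  85  57  93  61  82 162
 218 213 213 211]
212 [182 185 184 184 165  90  20  22  23  29  61  94  87  56  90  66  92 110
 139 204 212 216]
213 [183 183 182 181 166  97  24  20  28  31  60  96  85  56  91  94 156 169
 1
[... 1025 characters left out ...]
1 111 109 109 110
 110 110 110 110]
225 [109 109 111 108 111 109 111 112 108 109 110 110 110 110 108 110 109 111
 109 110 110 111]
226 [110 111 112 109 111 111 110 111 109 110 109 109 110 110 108 109 111 112
 111 110 110 110]
227 [111 109 111 111 108 108 110 110 111 112 111 109 108 108 109 107 110 110
 109 109 111 110]
228 [110 111 110 110 110 109 111 110 110 108 109 112 103  83  83  79  90 109
 111 109 109 110]
229 [111 110 111 109 110 112 110 111 110 107 106 101  66  39  66  45  52  97
 105 108 109 111]
230 [109 110 111 110 110 109 110 110 106  97  65  61  44  21  15  23  36  54
  60  67  90 107]
231 [109 109 109 111 108 111 108  99  67  70  50  49  47  42  39  40  50  49
  53  54  60  79]
```

```bash
python3 - <<'E'
from h import *
s=bot.state(); p=np.array(s['tool_pos']); t=R.from_euler('xyz',s['tcp_rot'],degrees=True).as_matrix()
for dz in(.028,.030,.032,.034,.036): print(dz,proj("scene",[p-.011*t[:,0]+[0,0,dz],p+[0,0,dz]]).round(1))
E
```

```text
0.028 [[311.2 219.8]
 [308.8 218.4]]
0.03 [[311.2 219.2]
 [308.8 217.8]]
0.032 [[311.2 218.5]
 [308.8 217.1]]
0.034 [[311.2 217.9]
 [308.8 216.5]]
0.036 [[311.2 217.2]
 [308.8 215.8]]
```

>>> move_arm(
  plan=[0,0,0.01,0,0,0,0,0,0.008,0,0,0,0,0,0.004,0,0,0,0,0,0.002,0,0,0,0,0,0,0,0,0,0,0,0,0,0,0],
)

```text
time_s: 8.42
tool_pos: [0.5512, 0.066, -0.0253]
tcp_rot: [-180.0, 0.0, 75.7]
wrist_force: [-0.2, -0.6, -0.7]
finger_gap: 0.0
```

>>> move_arm(
  plan=[0,0,0.0015,0,0,0,0,0,0.0015,0,0,0,0,0,0,0,0,0,0,0,0,0,0,0],
)

```text
time_s: 8.75
tool_pos: [0.5513, 0.0662, -0.0281]
tcp_rot: [180.0, -0.0, 75.7]
wrist_force: [1.0, -0.2, -0.3]
finger_gap: -0.0
```

>>> move_arm(
  plan=[0,0,0.0015,0,0,0,0,0,0,0,0,0,0,0,0,0,0,0],
)

```text
time_s: 9.0
tool_pos: [0.5513, 0.0662, -0.0297]
tcp_rot: [-180.0, 0.0, 75.7]
wrist_force: [-0.3, 0.1, -0.3]
finger_gap: -0.0
```

>>> move_arm(
  plan=[0,0,0.0015,0,0,0,0,0,0,0,0,0,0,0,0,0,0,0],
)

```text
time_s: 9.25
tool_pos: [0.5512, 0.0661, -0.0312]
tcp_rot: [-180.0, 0.0, 75.7]
wrist_force: [-0.8, 0.5, -0.3]
finger_gap: -0.0003
```

>>> move_arm(
  plan=[0,0,0.0015,0,0,0,0,0,0,0,0,0,0,0,0,0,0,0],
)

```text
time_s: 9.5
tool_pos: [0.5512, 0.0661, -0.0327]
tcp_rot: [-180.0, 0.0, 75.7]
wrist_force: [0.3, -0.4, 1.2]
finger_gap: -0.0
```

>>> move_arm(
  plan=[0,0,0.0015,0,0,0,0,0,0,0,0,0,0,0,0,0,0,0],
)

```text
time_s: 9.75
tool_pos: [0.5512, 0.0662, -0.0342]
tcp_rot: [-180.0, 0.0, 75.7]
wrist_force: [0.4, 0.4, 0.7]
finger_gap: -0.0001
```

>>> move_arm(
  plan=[0,0,0.0015,0,0,0,0,0,0,0,0,0,0,0,0,0,0,0],
)

```text
time_s: 10.0
tool_pos: [0.5515, 0.0662, -0.0349]
tcp_rot: [180.0, -0.0, 75.7]
wrist_force: [-3.7, -0.9, 8.1]
finger_gap: -0.0001
```

```bash
sed -i "s/p=np.array(s\['tool_pos'\]);/p=np.array(s['tool_pos'])+[0,0,.0345];/" pl.py; python3 pl.py '[(.5512,.0661,.11,75.8,5),(.5389,.1617,.09,78,7),(.5389,.1617,.014,78,5)]'
```

```text
at 10.0 [ 5.515e-01  6.620e-02 -4.000e-04] [ 1.7999e+02 -3.0000e-02  7.5720e+01] F [-3.7 -0.9  8.1] gap -0.0001
5 x [-0.0, -0.0001, -0.0221, 0.0, -0.01, -0.02] |v|mm 22.1 end [0.551  0.0663 0.1101] [180.    0.   75.8]
7 x [0.0129, -0.0048, 0.0029, 0.0, 0.0, -0.31] |v|mm 14.1 end [0.539  0.1619 0.0898] [180.   0.  78.]
5 x [-0.0, -0.0, 0.0152, 0.0, 0.0, -0.0] |v|mm 15.2 end [0.539  0.1619 0.0138] [180.   0.  78.]
```

>>> move_arm(
  plan=[0,0,-0.0223,0,0,0,0,0,-0.0223,0,0,0,0,0,-0.0223,0,0,0,0,0,-0.0223,0,0,0,0,0,-0.0223,0,0,0,0.0129,-0.0048,0.0029,0,0,-0.31,0.0129,-0.0048,0.0029,0,0,-0.31,0.0129,-0.0048,0.0029,0,0,-0.31,0.0129,-0.0048,0.0029,0,0,-0.31,0.0129,-0.0048,0.0029,0,0,-0.31,0.0129,-0.0048,0.0029,0,0,-0.31,0.0129,-0.0048,0.0029,0,0,-0.31,0,0,0,0,0,0],
  grip=60,
)

```text
time_s: 11.08
tool_pos: [0.5379, 0.1662, 0.0542]
tcp_rot: [-179.9, -0.0, 78.2]
wrist_force: [-0.5, 0.6, 0.1]
finger_gap: 0.0513
```

>>> move_arm(
  plan=[0,0,0.0152,0,0,0,0,0,0.0152,0,0,0,0,0,0.0152,0,0,0,0,0,0.0152,0,0,0,0,0,0.0152,0,0,0,0,0,0,0,0,0,0,0,0,0,0,0],
)

```text
time_s: 11.67
tool_pos: [0.5389, 0.161, -0.0209]
tcp_rot: [-179.9, 0.1, 77.9]
wrist_force: [-0.5, 0.4, -0.2]
finger_gap: 0.0517
```

>>> move_arm(
  plan=[0,0,0,0,0,0,0,0,0,0,0,0,0,0,0,0,0,0,0,0,0,0,0,0,0,0,0,0,0,0,0,0,0,0,0,0,0,0,0,0,0,0,0,0,0,0,0,0],
  grip=0,
  grip_force=50,
)

```text
time_s: 12.33
tool_pos: [0.5401, 0.1621, -0.0194]
tcp_rot: [179.9, -0.1, 77.9]
wrist_force: [-1.2, -0.2, 6.7]
finger_gap: 0.007
```

```bash
python3 pl.py '[(.5389,.1617,.09,78,5),(.5022,-.0198,.075,88.2,9)]'
```

```text
at 12.3333 [0.5401 0.1621 0.0151] [ 1.7993e+02 -6.0000e-02  7.7900e+01] F [-1.2 -0.2  6.7] gap 0.007
5 x [-0.0001, -0.0002, -0.015, 0.01, -0.01, -0.02] |v|mm 15.0 end [0.539  0.1618 0.0901] [180.  -0.  78.]
9 x [-0.0206, -0.0014, 0.0017, 0.0, -0.0, -1.13] |v|mm 20.7 end [ 0.5024 -0.0202  0.0748] [180.   -0.   88.2]
```

>>> move_arm(
  plan=[0,0,-0.015,0,0,0,0,0,-0.015,0,0,0,0,0,-0.015,0,0,0,0,0,-0.015,0,0,0,0,0,-0.015,0,0,0,-0.0206,-0.0014,0.0017,0,0,-1.13,-0.0206,-0.0014,0.0017,0,0,-1.13,-0.0206,-0.0014,0.0017,0,0,-1.13,-0.0206,-0.0014,0.0017,0,0,-1.13,-0.0206,-0.0014,0.0017,0,0,-1.13,-0.0206,-0.0014,0.0017,0,0,-1.13,-0.0206,-0.0014,0.0017,0,0,-1.13,-0.0206,-0.0014,0.0017,0,0,-1.13,-0.0206,-0.0014,0.0017,0,0,-1.13,0,0,0,0,0,0,0,0,0,0,0,0,0,0,0,0,0,0,0,0,0,0,0,0],
)

```text
time_s: 13.83
tool_pos: [0.5026, -0.0189, 0.0392]
tcp_rot: [-180.0, -0.0, 88.1]
wrist_force: [-0.5, 1.5, -3.3]
finger_gap: 0.0073
```

```bash
python3 snap.py; python3 pl.py '[(.5022,-.0198,.026,88.2,6)]'; python3 - <<'E'
from h import *
b=np.load("m0.npz"); s=b['scene']
cv2.imwrite("pics/s5.png",cv2.resize(s[160:280,270:400],(780,720))[:600])
E
```

```text
at 13.9333 [ 0.5026 -0.019   0.0737] [-1.7999e+02 -1.0000e-02  8.8160e+01] F [ 0.5 -0.4 -2.4] gap 0.0074
6 x [-0.0001, -0.0001, 0.008, -0.0, -0.0, -0.01] |v|mm 8.0 end [ 0.502  -0.0196  0.0257] [-180.    -0.    88.2]
```

View pics/s5.png

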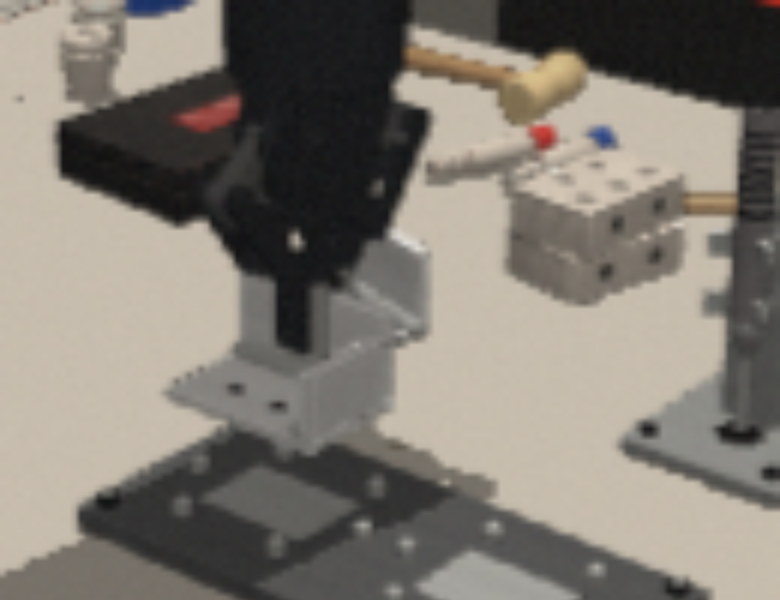

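The bracket hangs level in the jaws over nest 1. In full-image pixels its lower corners are at about (319.2,235.8) near, (297.5,225) left and (335.8,227.5) right. I'll compare them with the projected model.

```bash
python3 - <<'E'
from h import *
c=np.array([.5026,-.019]); th=np.radians(-1.84); Rz=R.from_euler('z',-1.84,degrees=True).as_matrix()
cen=np.r_[c,0]-Rz@[.0235,0,0]
m=np.array([[-27.5,-40,0],[-27.5,-40,6],[-27.5,40,3],[27.5,-40,0],[-27.5,-40,36],[27.5,-40,46]])*1e-3
for z0 in(.055,.059,.063): print(z0,np.round(proj("scene",m@Rz.T+cen+[0,0,z0]),1).tolist())
print("d/dx,dy mm:",(proj("scene",[[.501,-.02,.06]])-proj("scene",[[.5,-.02,.06]])).round(2),(proj("scene",[[.5,-.019,.06]])-proj("scene",[[.5,-.02,.06]])).round(2))
g=np.load("m0.npz")['scene'].astype(int).sum(2)//3
for v in range(224,240): print(v,g[v,304:342:1])
E
```

```text
0.055 [[321.5, 236.8], [321.5, 234.6], [297.2, 225.9], [335.6, 228.8], [321.6, 223.5], [335.9, 212.2]]
0.059 [[321.5, 235.3], [321.5, 233.1], [297.2, 224.5], [335.7, 227.3], [321.6, 222.0], [336.0, 210.7]]
0.063 [[321.5, 233.8], [321.6, 231.6], [297.1, 223.0], [335.7, 225.9], [321.6, 220.5], [336.0, 209.2]]
d/dx,dy mm: [[ 0.24 -0.14]] [[-0.31 -0.11]]
224 [127 129 127 116  69  56  94 131 133 131 130 131 130 129 129 128 121 117
 123 116 116 114 114 114 115 115 116 113 118 121 124 142 187 187 186 186
 186 186]
225 [130 129 129 124  97  79  97 130 130 131 131 130 129 129 131 129 124 117
 121 115 114 115 113 115 116 115 116 115 117 120 127 144 187 186 186 187
 186 187]
226 [132 133 129 130 129 129 126 128 129 130 129 126 125 126 133 128 121 117
 119 114 116 114 114 115 115 116 116 115 117 125 147 160 188 187 187 187
 186 187]
227 [131 133 132 132 133 130 129 127 129 127 115  66  38  81 130 129 122 115
 122 113 115 115 113 113 117 116 114 117 118 125 139 162 187 187 187 186
 187 187]
228 [119 120 127 132 132 131 130 130 129 129 122 102  96  96 129 129 120 115
 120 114 114 115 114 114 115 1
[... 1112 characters left out ...]
50  56  75  97 109 109 110 114 112 112 112 113 112
 112 136]
236 [ 89  47  51  51  51  51  49  50  52  54  52  53  64  77  63  50  51  49
  50  52  47  49  50  49  48  49  52  62  74  97 109 111 110 112 112 110
 111 112]
237 [ 82  50  52  52  53  49  50  54  62  74  62  53  51  50  51  49  50  50
  50  50  52  51  49  51  47  49  50  50  51  55  74  98 109 108 111 112
 112 112]
238 [ 64  52  50  47  50  55  62  84  99  98  93  79  61  57  54  51  53  50
  49  48  47  48  51  51  50  48  50  50  54  55  50  52  60  76  97 108
 111 112]
239 [ 49  51  53  53  61  78  88  95  96  96  97  96  98  94  81  62  54  50
  49  50  49  48  52  49  51  51  48  59  81  79  51  49  51  48  54  75
  97 107]
```

>>> move_arm(
  plan=[-0.0004,-0.0005,0.009,0,0,0,-0.0004,-0.0005,0.009,0,0,0,0,0,0.009,0,0,0,0,0,0.005,0,0,0,0,0,0.004,0,0,0,0,0,0.003,0,0,0,0,0,0,0,0,0,0,0,0,0,0,0],
)

```text
time_s: 14.6
tool_pos: [0.5016, -0.0209, 0.0002]
tcp_rot: [-180.0, 0.0, 88.1]
wrist_force: [-0.0, 0.1, -2.7]
finger_gap: 0.0067
```

>>> move_arm(
  plan=[0,0,0.002,0,0,0,0,0,0.002,0,0,0,0,0,0.0015,0,0,0,0,0,0,0,0,0,0,0,0,0,0,0],
)

```text
time_s: 15.02
tool_pos: [0.5015, -0.0205, -0.0053]
tcp_rot: [-180.0, -0.0, 88.1]
wrist_force: [0.4, 1.3, -4.4]
finger_gap: 0.0073
```

>>> move_arm(
  plan=[0,0,0.001,0,0,0,0,0,0.001,0,0,0,0,0,0.001,0,0,0,0,0,0,0,0,0,0,0,0,0,0,0],
)

```text
time_s: 15.43
tool_pos: [0.5018, -0.0205, -0.0074]
tcp_rot: [180.0, -0.0, 88.1]
wrist_force: [-3.4, 3.8, 7.6]
finger_gap: 0.0073
```

>>> move_arm(
  plan=[0,0,0,0,0,0,0,0,0,0,0,0,0,0,0,0,0,0,0,0,0,0,0,0,0,0,0,0,0,0],
  grip=35,
)

```text
time_s: 15.85
tool_pos: [0.5015, -0.0211, -0.0083]
tcp_rot: [-180.0, 0.0, 88.1]
wrist_force: [-1.0, 0.2, -0.8]
finger_gap: 0.0297
```

>>> move_arm(
  plan=[0,0,-0.02,0,0,0,0,0,-0.025,0,0,0,0,0,-0.025,0,0,0,0,0,-0.02,0,0,0,0,0,0,0,0,0,0,0,0,0,0,0],
  grip=60,
)

```text
time_s: 16.35
tool_pos: [0.5025, -0.0208, 0.0828]
tcp_rot: [179.9, -0.0, 88.1]
wrist_force: [-0.0, -0.4, -0.6]
finger_gap: 0.0514
```

```bash
python3 snap.py; cat > loc2.py <<'E'
import sys
from h import *
im=np.load("m0.npz"); im={n:im[n] for n in("top","scene")}
G=dict(A=('sound',[.5159,.1666,-12]),B=('sound',[.3927,.3381,-19]),short=('short',[.3844,.1822,9]),open=('open',[.6573,.0872,-20.5]),spl=('splayed',[.5311,.3125,-14.2]),
 N1=('sound',[.4787,-.019,-1.8]),N2=('sound',[.4751,-.133,-1.8]))
for a in sys.argv[1:]:
    k,n=a.split(':'); kind,p=G[k]; z0=.012 if k[0]=='N' else 0
    I={m:im[m] for m in im if m[0] in n}
    if z0:  # on the dark plate: bright pixels
        I={m:np.where((v.min(2)>95)[...,None],np.uint8([200,200,200]),np.uint8([100,120,150])) for m,v in I.items()}
    r,ms=locate(kind,p,I,z0); x=r.x; t=np.radians(x[2])
    print(k,n,np.round(x,4),'cost',round(r.fun/len(I),3),'wall',np.round([x[0]+.0235*np.cos(t),x[1]+.0235*np.sin(t)],4),'yaw',round(90+x[2],1))
E
python3 loc2.py B:ts B:t short:s short:ts open:s spl:ts N1:s; python3 pl.py '[(.47,.10,.1,85,5),(.4151,.3304,.1,71,9),(.4151,.3304,.0145,71,5)]'
```

```text
B ts [  0.3927   0.3381 -19.0807] cost 0.118 wall [0.4149 0.3304] yaw 70.9
B t [  0.3937   0.3382 -19.4024] cost 0.06 wall [0.4159 0.3304] yaw 70.6
short s [0.3823 0.1814 8.4405] cost 0.063 wall [0.4056 0.1848] yaw 98.4
short ts [0.3845 0.1822 9.7871] cost 0.076 wall [0.4076 0.1862] yaw 99.8
open s [  0.6571   0.0876 -21.2195] cost 0.295 wall [0.679  0.0791] yaw 68.8
spl ts [  0.531    0.3124 -14.2668] cost 0.112 wall [0.5538 0.3066] yaw 75.7
N1 s [ 4.90600e-01 -1.74000e-02  2.12427e+01] cost 0.452 wall [ 0.5125 -0.0089] yaw 111.2
at 16.45 [ 0.5009 -0.0208  0.1155] [-179.94    0.     88.08] F [-0.7  0.  -0.3] gap 0.0515
5 x [0.0238, -0.0075, 0.0031, -0.01, 0.0, 0.62] |v|mm 25.1 end [0.4701 0.1001 0.1   ] [-180.    0.   85.]
9 x [0.024, -0.011, 0.0, -0.0, 0.0, 1.55] |v|mm 26.4 end [0.4151 0.3307 0.1   ] [-180.    0.   71.]
5 x [-0.0001, 0.0, 0.0171, -0.0, 0.0, 0.01] |v|mm 17.1 end [0.415  0.3302 0.0145] [-180.    0.   71.]
```

>>> move_arm(
  plan=[0.0238,-0.0075,0.0031,0,0,0.62,0.0238,-0.0075,0.0031,0,0,0.62,0.0238,-0.0075,0.0031,0,0,0.62,0.0238,-0.0075,0.0031,0,0,0.62,0.0238,-0.0075,0.0031,0,0,0.62,0.024,-0.011,0,0,0,1.55,0.024,-0.011,0,0,0,1.55,0.024,-0.011,0,0,0,1.55,0.024,-0.011,0,0,0,1.55,0.024,-0.011,0,0,0,1.55,0.024,-0.011,0,0,0,1.55,0.024,-0.011,0,0,0,1.55,0.024,-0.011,0,0,0,1.55,0.024,-0.011,0,0,0,1.55,0,0,0,0,0,0,0,0,0,0,0,0,0,0,0,0,0,0],
)

```text
time_s: 17.87
tool_pos: [0.4153, 0.3294, 0.065]
tcp_rot: [-180.0, 0.1, 71.0]
wrist_force: [0.7, 0.5, 0.1]
finger_gap: 0.0509
```

>>> move_arm(
  plan=[0,0,0.0171,0,0,0,0,0,0.0171,0,0,0,0,0,0.0171,0,0,0,0,0,0.0171,0,0,0,0,0,0.0171,0,0,0,0,0,0,0,0,0,0,0,0,0,0,0,0,0,0,0,0,0],
)

```text
time_s: 18.53
tool_pos: [0.4165, 0.33, -0.0185]
tcp_rot: [180.0, -0.0, 70.9]
wrist_force: [-0.3, 0.3, 1.3]
finger_gap: 0.0509
```

>>> move_arm(
  plan=[0,0,0,0,0,0,0,0,0,0,0,0,0,0,0,0,0,0,0,0,0,0,0,0,0,0,0,0,0,0,0,0,0,0,0,0,0,0,0,0,0,0,0,0,0,0,0,0],
  grip=0,
)

```text
time_s: 19.2
tool_pos: [0.416, 0.3311, -0.0184]
tcp_rot: [180.0, -0.1, 71.0]
wrist_force: [-1.7, -0.9, 4.5]
finger_gap: 0.0074
```

```bash
python3 pl.py '[(.4151,.3304,.1,71,5),(.48,.05,.1,80,10),(.4982,-.1342,.075,88.2,8)]'
```

```text
at 19.2 [0.416  0.3311 0.0161] [ 1.7999e+02 -6.0000e-02  7.1030e+01] F [-1.7 -0.9  4.5] gap 0.0074
5 x [-0.0002, -0.0001, -0.0168, 0.0, -0.01, 0.01] |v|mm 16.8 end [0.4152 0.3303 0.1001] [180.  -0.  71.]
10 x [-0.0254, 0.0135, 0.0, 0.0, -0.0, -0.9] |v|mm 28.8 end [0.48   0.0503 0.1001] [180.  -0.  80.]
8 x [-0.0227, 0.0048, 0.0031, 0.0, -0.0, -1.03] |v|mm 23.4 end [ 0.4978 -0.1343  0.0753] [180.   -0.   88.2]
```

>>> move_arm(
  plan=[0,0,-0.0168,0,0,0,0,0,-0.0168,0,0,0,0,0,-0.0168,0,0,0,0,0,-0.0168,0,0,0,0,0,-0.0168,0,0,0,-0.0254,0.0135,0,0,0,-0.9,-0.0254,0.0135,0,0,0,-0.9,-0.0254,0.0135,0,0,0,-0.9,-0.0254,0.0135,0,0,0,-0.9,-0.0254,0.0135,0,0,0,-0.9,-0.0254,0.0135,0,0,0,-0.9,-0.0254,0.0135,0,0,0,-0.9,-0.0254,0.0135,0,0,0,-0.9,-0.0254,0.0135,0,0,0,-0.9,-0.0254,0.0135,0,0,0,-0.9],
)

```text
time_s: 20.45
tool_pos: [0.4804, 0.0493, 0.0646]
tcp_rot: [-180.0, -0.0, 80.1]
wrist_force: [1.4, -0.0, -1.9]
finger_gap: 0.0073
```

>>> move_arm(
  plan=[-0.0227,0.0048,0.0031,0,0,-1.03,-0.0227,0.0048,0.0031,0,0,-1.03,-0.0227,0.0048,0.0031,0,0,-1.03,-0.0227,0.0048,0.0031,0,0,-1.03,-0.0227,0.0048,0.0031,0,0,-1.03,-0.0227,0.0048,0.0031,0,0,-1.03,-0.0227,0.0048,0.0031,0,0,-1.03,-0.0227,0.0048,0.0031,0,0,-1.03,0,0,0,0,0,0,0,0,0,0,0,0,0,0,0,0,0,0,0,0,0,0,0,0,0,0,0,0,0,0],
)

```text
time_s: 21.53
tool_pos: [0.4987, -0.1325, 0.04]
tcp_rot: [-180.0, -0.0, 88.4]
wrist_force: [-0.1, 1.0, -2.6]
finger_gap: 0.0074
```

```bash
python3 pl.py '[(.498,-.1332,.030,88.2,6)]'
```

```text
at 21.5333 [ 0.4987 -0.1325  0.0745] [-1.7999e+02 -3.0000e-02  8.8360e+01] F [-0.1  1.  -2.6] gap 0.0074
6 x [-0.0001, -0.0001, 0.0074, -0.0, -0.01, 0.03] |v|mm 7.4 end [ 0.4981 -0.1331  0.0301] [-180.     0.    88.2]
```

>>> move_arm(
  plan=[-0.0004,-0.0005,0.009,0,0,0.1,-0.0003,-0.0002,0.009,0,0,0.1,0,0,0.009,0,0,0,0,0,0.005,0,0,0,0,0,0.004,0,0,0,0,0,0.003,0,0,0,0,0,0.001,0,0,0,0,0,0,0,0,0,0,0,0,0,0,0],
)

```text
time_s: 22.28
tool_pos: [0.4982, -0.1347, 0.0002]
tcp_rot: [180.0, 0.0, 88.1]
wrist_force: [-0.4, -0.7, -2.5]
finger_gap: 0.0072
```

>>> move_arm(
  plan=[0,0,0.002,0,0,0,0,0,0.002,0,0,0,0,0,0.001,0,0,0,0,0,0,0,0,0,0,0,0,0,0,0],
)

```text
time_s: 22.7
tool_pos: [0.498, -0.1342, -0.0051]
tcp_rot: [-180.0, -0.0, 88.1]
wrist_force: [0.7, 2.5, -3.6]
finger_gap: 0.0071
```

>>> move_arm(
  plan=[0,0,0.001,0,0,0,0,0,0.001,0,0,0,0,0,0,0,0,0,0,0,0,0,0,0],
)

```text
time_s: 23.03
tool_pos: [0.4982, -0.1342, -0.0064]
tcp_rot: [180.0, -0.0, 88.1]
wrist_force: [-3.2, 3.9, 5.6]
finger_gap: 0.0071
```

>>> move_arm(
  plan=[0,0,0,0,0,0,0,0,0,0,0,0,0,0,0,0,0,0,0,0,0,0,0,0,0,0,0,0,0,0],
  grip=35,
)

```text
time_s: 23.45
tool_pos: [0.4979, -0.1349, -0.007]
tcp_rot: [-180.0, 0.0, 88.0]
wrist_force: [-1.1, 0.1, 0.5]
finger_gap: 0.03
```

>>> move_arm(
  plan=[0,0,-0.02,0,0,0,0,0,-0.025,0,0,0,0,0,-0.025,0,0,0,0,0,-0.02,0,0,0,0,0,0,0,0,0,0,0,0,0,0,0],
  grip=60,
)

```text
time_s: 23.95
tool_pos: [0.4989, -0.1348, 0.084]
tcp_rot: [179.8, -0.0, 88.1]
wrist_force: [-0.2, -0.5, 0.6]
finger_gap: 0.0514
```

```bash
python3 snap.py; python3 loc2.py short:ts open:ts spl:ts;  python3 pl.py '[(.48,.05,.1,90,7),(.4076,.1862,.1,99.5,7),(.4076,.1862,.0145,99.5,5)]'
```

```text
short ts [0.3848 0.1822 9.5612] cost 0.076 wall [0.4079 0.1861] yaw 99.6
open ts [  0.6573   0.0871 -20.3202] cost 0.146 wall [0.6794 0.0789] yaw 69.7
spl ts [  0.531    0.3125 -14.2097] cost 0.108 wall [0.5538 0.3068] yaw 75.8
at 24.05 [ 0.4975 -0.1344  0.1168] [-1.7994e+02 -1.0000e-02  8.8060e+01] F [ 0.5 -0.4 -0. ] gap 0.0511
7 x [0.0263, -0.003, 0.0024, -0.01, -0.0, -0.28] |v|mm 26.6 end [0.48 0.05 0.1 ] [180.  -0.  90.]
7 x [0.0202, -0.0089, -0.0, 0.0, -0.0, -1.35] |v|mm 22.1 end [0.4079 0.1865 0.1   ] [180.   -0.   99.5]
5 x [-0.0001, -0.0001, 0.0171, 0.0, -0.0, -0.01] |v|mm 17.1 end [0.4075 0.1859 0.0145] [180.   -0.   99.5]
```

>>> move_arm(
  plan=[0.0263,-0.003,0.0024,0,0,-0.28,0.0263,-0.003,0.0024,0,0,-0.28,0.0263,-0.003,0.0024,0,0,-0.28,0.0263,-0.003,0.0024,0,0,-0.28,0.0263,-0.003,0.0024,0,0,-0.28,0.0263,-0.003,0.0024,0,0,-0.28,0.0263,-0.003,0.0024,0,0,-0.28,0.0202,-0.0089,0,0,0,-1.35,0.0202,-0.0089,0,0,0,-1.35,0.0202,-0.0089,0,0,0,-1.35,0.0202,-0.0089,0,0,0,-1.35,0.0202,-0.0089,0,0,0,-1.35,0.0202,-0.0089,0,0,0,-1.35,0.0202,-0.0089,0,0,0,-1.35,0,0,0,0,0,0,0,0,0,0,0,0],
)

```text
time_s: 25.38
tool_pos: [0.4071, 0.1869, 0.0651]
tcp_rot: [-179.9, 0.0, 99.6]
wrist_force: [0.2, -1.2, -0.3]
finger_gap: 0.0514
```

>>> move_arm(
  plan=[0,0,0.0171,0,0,0,0,0,0.0171,0,0,0,0,0,0.0171,0,0,0,0,0,0.0171,0,0,0,0,0,0.0171,0,0,0,0,0,0,0,0,0,0,0,0,0,0,0],
)

```text
time_s: 25.97
tool_pos: [0.4078, 0.1846, -0.0202]
tcp_rot: [-179.8, 0.1, 99.4]
wrist_force: [0.7, -0.0, -1.0]
finger_gap: 0.0513
```

>>> move_arm(
  plan=[0,0,0,0,0,0,0,0,0,0,0,0,0,0,0,0,0,0,0,0,0,0,0,0,0,0,0,0,0,0,0,0,0,0,0,0,0,0,0,0,0,0,0,0,0,0,0,0],
  grip=0,
)

```text
time_s: 26.63
tool_pos: [0.4091, 0.1868, -0.0184]
tcp_rot: [179.9, -0.0, 99.5]
wrist_force: [-0.8, -1.1, 6.4]
finger_gap: 0.0075
```

```bash
python3 - <<'E'
import numpy as np
t=np.radians(-5.5)
for n,l in(('short',(-.056,0)),('open',(.009,0)),('spl',(.074,.0125))): print(n,np.round([.4903+l[0]*np.cos(t)-l[1]*np.sin(t),-.3219+l[0]*np.sin(t)+l[1]*np.cos(t)],4))
E
python3 pl.py '[(.4076,.1862,.105,99.5,5),(.46,0,.11,95,8),(.4345,-.3165,.10,84.5,12),(.4345,-.3165,.02,84.5,5)]'
```

```text
short [ 0.4346 -0.3165]
open [ 0.4993 -0.3228]
spl [ 0.5652 -0.3166]
at 26.6333 [0.4091 0.1868 0.0161] [ 1.7992e+02 -4.0000e-02  9.9470e+01] F [-0.8 -1.1  6.4] gap 0.0075
5 x [-0.0001, -0.0003, -0.0178, 0.02, -0.01, -0.01] |v|mm 17.8 end [0.4076 0.186  0.1051] [-180.     0.    99.5]
8 x [-0.0239, 0.0034, -0.0006, -0.0, 0.0, 0.57] |v|mm 24.1 end [0.4596 0.     0.1099] [-180.    0.   95.]
12 x [-0.0264, -0.0022, 0.0008, -0.0, 0.0, 0.87] |v|mm 26.5 end [ 0.4342 -0.3164  0.1004] [-180.     0.    84.5]
5 x [-0.0, 0.0001, 0.0161, -0.0, 0.0, 0.0] |v|mm 16.1 end [ 0.4347 -0.3165  0.0199] [-180.     0.    84.5]
```

>>> move_arm(
  plan=[0,0,-0.0178,0,0,0,0,0,-0.0178,0,0,0,0,0,-0.0178,0,0,0,0,0,-0.0178,0,0,0,0,0,-0.0178,0,0,0,-0.0239,0.0034,-0.0006,0,0,0.57,-0.0239,0.0034,-0.0006,0,0,0.57,-0.0239,0.0034,-0.0006,0,0,0.57,-0.0239,0.0034,-0.0006,0,0,0.57,-0.0239,0.0034,-0.0006,0,0,0.57,-0.0239,0.0034,-0.0006,0,0,0.57,-0.0239,0.0034,-0.0006,0,0,0.57,-0.0239,0.0034,-0.0006,0,0,0.57],
)

```text
time_s: 27.72
tool_pos: [0.4601, -0.0007, 0.0746]
tcp_rot: [-180.0, -0.0, 94.9]
wrist_force: [0.3, 0.1, -1.9]
finger_gap: 0.0072
```

>>> move_arm(
  plan=[-0.0264,-0.0022,0.0008,0,0,0.87,-0.0264,-0.0022,0.0008,0,0,0.87,-0.0264,-0.0022,0.0008,0,0,0.87,-0.0264,-0.0022,0.0008,0,0,0.87,-0.0264,-0.0022,0.0008,0,0,0.87,-0.0264,-0.0022,0.0008,0,0,0.87,-0.0264,-0.0022,0.0008,0,0,0.87,-0.0264,-0.0022,0.0008,0,0,0.87,-0.0264,-0.0022,0.0008,0,0,0.87,-0.0264,-0.0022,0.0008,0,0,0.87,-0.0264,-0.0022,0.0008,0,0,0.87,-0.0264,-0.0022,0.0008,0,0,0.87,0,0,0,0,0,0,0,0,0,0,0,0],
)

```text
time_s: 28.88
tool_pos: [0.4334, -0.3177, 0.0648]
tcp_rot: [-180.0, 0.0, 84.3]
wrist_force: [-0.1, 0.6, -2.3]
finger_gap: 0.0072
```

>>> move_arm(
  plan=[0,0,0.0161,0,0,0,0,0,0.0161,0,0,0,0,0,0.0161,0,0,0,0,0,0.0161,0,0,0,0,0,0.013,0,0,0,0,0,0,0,0,0,0,0,0,0,0,0],
)

```text
time_s: 29.47
tool_pos: [0.4346, -0.3151, -0.0128]
tcp_rot: [-179.9, -0.0, 84.5]
wrist_force: [-0.0, 0.6, -2.5]
finger_gap: 0.0072
```

>>> move_arm(
  plan=[0,0,0.002,0,0,0,0,0,0,0,0,0],
)

```text
time_s: 29.63
tool_pos: [0.4348, -0.3159, -0.0142]
tcp_rot: [180.0, 0.0, 84.5]
wrist_force: [-0.3, -0.5, -1.9]
finger_gap: 0.0073
```

>>> move_arm(
  plan=[0,0,0,0,0,0,0,0,0,0,0,0,0,0,0,0,0,0,0,0,0,0,0,0,0,0,-0.01,0,0,0,0,0,-0.025,0,0,0,0,0,-0.03,0,0,0,0,0,-0.025,0,0,0,0,0,0,0,0,0],
  grip=30,
)

```text
time_s: 30.38
tool_pos: [0.437, -0.3185, 0.0813]
tcp_rot: [179.6, 0.2, 84.4]
wrist_force: [0.8, -1.2, 0.3]
finger_gap: 0.0255
```

```bash
python3 snap.py; python3 loc2.py open:ts spl:ts;  python3 pl.py '[(.50,0,.11,78,12),(.6792,.0789,.1,69.7,8),(.6792,.0789,.0145,69.7,5)]'
```

```text
open ts [  0.6571   0.0873 -20.7133] cost 0.064 wall [0.679 0.079] yaw 69.3
spl ts [  0.531    0.312  -13.7177] cost 0.106 wall [0.5539 0.3064] yaw 76.3
at 30.4833 [ 0.4354 -0.3166  0.1116] [1.7983e+02 4.0000e-02 8.4470e+01] F [-0.2  0.2 -0. ] gap 0.0259
12 x [0.0269, 0.0014, 0.0001, 0.01, 0.0, 0.54] |v|mm 26.9 end [0.4997 0.     0.1103] [179.9   0.   78. ]
8 x [0.0156, 0.019, 0.0013, 0.01, 0.0, 1.04] |v|mm 24.6 end [0.6796 0.0791 0.0999] [-180.     0.    69.7]
5 x [-0.0001, -0.0001, 0.0171, -0.0, 0.0, -0.01] |v|mm 17.1 end [0.6789 0.0788 0.0144] [-180.     0.    69.7]
```

>>> move_arm(
  plan=[0.0269,0.0014,0.0001,0,0,0.54,0.0269,0.0014,0.0001,0,0,0.54,0.0269,0.0014,0.0001,0,0,0.54,0.0269,0.0014,0.0001,0,0,0.54,0.0269,0.0014,0.0001,0,0,0.54,0.0269,0.0014,0.0001,0,0,0.54,0.0269,0.0014,0.0001,0,0,0.54,0.0269,0.0014,0.0001,0,0,0.54,0.0269,0.0014,0.0001,0,0,0.54,0.0269,0.0014,0.0001,0,0,0.54,0.0269,0.0014,0.0001,0,0,0.54,0.0269,0.0014,0.0001,0,0,0.54,0.0156,0.019,0.0013,0,0,1.04,0.0156,0.019,0.0013,0,0,1.04,0.0156,0.019,0.0013,0,0,1.04,0.0156,0.019,0.0013,0,0,1.04,0.0156,0.019,0.0013,0,0,1.04,0.0156,0.019,0.0013,0,0,1.04,0.0156,0.019,0.0013,0,0,1.04,0.0156,0.019,0.0013,0,0,1.04],
  grip=60,
)

```text
time_s: 32.15
tool_pos: [0.6787, 0.0803, 0.0621]
tcp_rot: [-179.9, 0.1, 69.6]
wrist_force: [-0.1, -0.1, 1.6]
finger_gap: 0.0514
```

>>> move_arm(
  plan=[0,0,0,0,0,0,0,0,0,0,0,0,0,0,0.0171,0,0,0,0,0,0.0171,0,0,0,0,0,0.0171,0,0,0,0,0,0.0171,0,0,0,0,0,0.0171,0,0,0,0,0,0,0,0,0,0,0,0,0,0,0],
)

```text
time_s: 32.9
tool_pos: [0.677, 0.079, -0.0225]
tcp_rot: [-179.8, 0.1, 69.6]
wrist_force: [0.0, 0.1, 0.4]
finger_gap: 0.0511
```

>>> move_arm(
  plan=[0,0,0,0,0,0,0,0,0,0,0,0,0,0,0,0,0,0,0,0,0,0,0,0,0,0,0,0,0,0,0,0,0,0,0,0,0,0,0,0,0,0,0,0,0,0,0,0],
  grip=0,
)

```text
time_s: 33.57
tool_pos: [0.6797, 0.0797, -0.0202]
tcp_rot: [179.9, -0.1, 69.7]
wrist_force: [-1.0, -0.3, 5.6]
finger_gap: 0.0074
```

```bash
python3 pl.py '[(.6792,.0789,.105,69.7,5),(.50,0,.11,76,8),(.4993,-.3228,.10,84.5,12),(.4993,-.3228,.02,84.5,5)]'
```

```text
at 33.5667 [0.6797 0.0797 0.0143] [ 1.7989e+02 -6.0000e-02  6.9680e+01] F [-1.  -0.3  5.6] gap 0.0074
5 x [-0.0002, -0.0, -0.0181, 0.02, -0.01, -0.0] |v|mm 18.1 end [0.6792 0.0787 0.1048] [180.   -0.   69.7]
8 x [-0.0161, -0.0184, -0.0007, 0.0, -0.0, -0.79] |v|mm 24.5 end [5.001e-01 4.000e-04 1.103e-01] [180.  -0.  76.]
12 x [-0.0266, 0.0047, 0.0009, 0.0, -0.0, -0.71] |v|mm 27.0 end [ 0.4997 -0.3235  0.0995] [180.   -0.   84.5]
5 x [0.0001, -0.0001, 0.0159, 0.0, -0.0, 0.0] |v|mm 15.9 end [ 0.4992 -0.3229  0.02  ] [180.   -0.   84.5]
```

>>> move_arm(
  plan=[0,0,-0.0181,0,0,0,0,0,-0.0181,0,0,0,0,0,-0.0181,0,0,0,0,0,-0.0181,0,0,0,0,0,-0.0181,0,0,0,-0.0161,-0.0184,-0.0007,0,0,-0.79,-0.0161,-0.0184,-0.0007,0,0,-0.79,-0.0161,-0.0184,-0.0007,0,0,-0.79,-0.0161,-0.0184,-0.0007,0,0,-0.79,-0.0161,-0.0184,-0.0007,0,0,-0.79,-0.0161,-0.0184,-0.0007,0,0,-0.79,-0.0161,-0.0184,-0.0007,0,0,-0.79,-0.0161,-0.0184,-0.0007,0,0,-0.79],
)

```text
time_s: 34.65
tool_pos: [0.4981, 0.001, 0.0742]
tcp_rot: [-180.0, -0.0, 76.0]
wrist_force: [0.8, -0.4, -1.9]
finger_gap: 0.0071
```

>>> move_arm(
  plan=[-0.0266,0.0047,0.0009,0,0,-0.71,-0.0266,0.0047,0.0009,0,0,-0.71,-0.0266,0.0047,0.0009,0,0,-0.71,-0.0266,0.0047,0.0009,0,0,-0.71,-0.0266,0.0047,0.0009,0,0,-0.71,-0.0266,0.0047,0.0009,0,0,-0.71,-0.0266,0.0047,0.0009,0,0,-0.71,-0.0266,0.0047,0.0009,0,0,-0.71,-0.0266,0.0047,0.0009,0,0,-0.71,-0.0266,0.0047,0.0009,0,0,-0.71,-0.0266,0.0047,0.0009,0,0,-0.71,-0.0266,0.0047,0.0009,0,0,-0.71,0,0,0,0,0,0,0,0,0,0,0,0],
)

```text
time_s: 35.82
tool_pos: [0.4978, -0.3247, 0.0633]
tcp_rot: [-179.9, 0.1, 84.3]
wrist_force: [0.2, 1.0, -2.7]
finger_gap: 0.0073
```

>>> move_arm(
  plan=[0,0,0.0161,0,0,0,0,0,0.0161,0,0,0,0,0,0.0161,0,0,0,0,0,0.0161,0,0,0,0,0,0.015,0,0,0,0,0,0,0,0,0,0,0,0,0,0,0],
)

```text
time_s: 36.4
tool_pos: [0.4992, -0.3209, -0.0163]
tcp_rot: [-179.9, -0.1, 84.6]
wrist_force: [-1.0, -0.2, -1.4]
finger_gap: 0.0073
```

>>> move_arm(
  plan=[0,0,0,0,0,0,0,0,0,0,0,0,0,0,0,0,0,0,0,0,0,0,0,0,0,0,-0.01,0,0,0,0,0,-0.025,0,0,0,0,0,-0.03,0,0,0,0,0,-0.025,0,0,0,0,0,0,0,0,0],
  grip=30,
)

```text
time_s: 37.15
tool_pos: [0.5017, -0.325, 0.0808]
tcp_rot: [179.5, 0.2, 84.5]
wrist_force: [1.4, -0.8, 0.8]
finger_gap: 0.0257
```

```bash
python3 snap.py; python3 loc2.py spl:ts;  python3 pl.py '[(.50,0,.11,80,12),(.5539,.3067,.1,76,12),(.5539,.3067,.0145,76,5)]'
```

```text
spl ts [  0.5311   0.3125 -14.1888] cost 0.11 wall [0.5538 0.3068] yaw 75.8
at 37.25 [ 0.5    -0.3231  0.1107] [1.7982e+02 5.0000e-02 8.4500e+01] F [ 0.5  0.7 -0.7] gap 0.0252
12 x [0.0267, -0.0036, 0.0, 0.01, 0.0, 0.38] |v|mm 26.9 end [4.995e-01 1.000e-04 1.103e-01] [179.9   0.   79.9]
12 x [0.0259, -0.0008, 0.0008, 0.01, 0.0, 0.33] |v|mm 25.9 end [0.554  0.3062 0.1005] [-179.9    0.    76. ]
5 x [0.0001, -0.0, 0.0172, -0.01, 0.01, -0.0] |v|mm 17.2 end [0.5541 0.3066 0.0145] [-180.   -0.   76.]
```

>>> move_arm(
  plan=[0.0267,-0.0036,0,0,0,0.38,0.0267,-0.0036,0,0,0,0.38,0.0267,-0.0036,0,0,0,0.38,0.0267,-0.0036,0,0,0,0.38,0.0267,-0.0036,0,0,0,0.38,0.0267,-0.0036,0,0,0,0.38,0.0267,-0.0036,0,0,0,0.38,0.0267,-0.0036,0,0,0,0.38,0.0267,-0.0036,0,0,0,0.38,0.0267,-0.0036,0,0,0,0.38,0.0267,-0.0036,0,0,0,0.38,0.0267,-0.0036,0,0,0,0.38],
  grip=60,
)

```text
time_s: 38.25
tool_pos: [0.4975, 0.002, 0.0735]
tcp_rot: [-179.9, 0.0, 79.9]
wrist_force: [0.0, -0.5, 1.0]
finger_gap: 0.0511
```

>>> move_arm(
  plan=[0.0259,-0.0008,0.0008,0,0,0.33,0.0259,-0.0008,0.0008,0,0,0.33,0.0259,-0.0008,0.0008,0,0,0.33,0.0259,-0.0008,0.0008,0,0,0.33,0.0259,-0.0008,0.0008,0,0,0.33,0.0259,-0.0008,0.0008,0,0,0.33,0.0259,-0.0008,0.0008,0,0,0.33,0.0259,-0.0008,0.0008,0,0,0.33,0.0259,-0.0008,0.0008,0,0,0.33,0.0259,-0.0008,0.0008,0,0,0.33,0.0259,-0.0008,0.0008,0,0,0.33,0.0259,-0.0008,0.0008,0,0,0.33,0,0,0,0,0,0,0,0,0,0,0,0,0,0,0,0,0,0],
)

```text
time_s: 39.5
tool_pos: [0.5525, 0.3057, 0.0636]
tcp_rot: [-179.9, 0.1, 76.0]
wrist_force: [0.2, -1.0, -0.7]
finger_gap: 0.0512
```

>>> move_arm(
  plan=[0,0,0.0172,0,0,0,0,0,0.0172,0,0,0,0,0,0.0172,0,0,0,0,0,0.0172,0,0,0,0,0,0.0172,0,0,0,0,0,0,0,0,0,0,0,0,0,0,0],
)

```text
time_s: 40.08
tool_pos: [0.5524, 0.3048, -0.022]
tcp_rot: [-179.9, 0.1, 75.9]
wrist_force: [0.1, 0.3, 0.7]
finger_gap: 0.0511
```

>>> move_arm(
  plan=[0,0,0,0,0,0,0,0,0,0,0,0,0,0,0,0,0,0,0,0,0,0,0,0,0,0,0,0,0,0,0,0,0,0,0,0,0,0,0,0,0,0,0,0,0,0,0,0],
  grip=0,
)

```text
time_s: 40.75
tool_pos: [0.554, 0.307, -0.02]
tcp_rot: [179.9, -0.1, 76.0]
wrist_force: [-0.7, -1.1, 6.1]
finger_gap: 0.0072
```

```bash
python3 pl.py '[(.5539,.3067,.105,76,5),(.50,0,.11,78,12),(.5652,-.3166,.10,84.5,13),(.5652,-.3166,.02,84.5,5)]'
```

```text
at 40.75 [0.554  0.307  0.0145] [ 1.7992e+02 -8.0000e-02  7.5980e+01] F [-0.7 -1.1  6.1] gap 0.0072
5 x [-0.0001, 0.0, -0.0181, 0.02, -0.02, -0.0] |v|mm 18.1 end [0.5538 0.3065 0.105 ] [-180.    0.   76.]
12 x [-0.0259, 0.0014, -0.0004, -0.0, 0.0, -0.17] |v|mm 25.9 end [ 0.4998 -0.      0.1099] [-180.    0.   78.]
13 x [-0.0233, 0.0088, 0.0008, -0.0, 0.0, -0.5] |v|mm 24.9 end [ 0.5655 -0.3169  0.0996] [-180.     0.    84.5]
5 x [0.0001, -0.0001, 0.0159, -0.0, 0.0, 0.0] |v|mm 15.9 end [ 0.565  -0.3164  0.0201] [-180.     0.    84.5]
```

>>> move_arm(
  plan=[0,0,-0.0181,0,0,0,0,0,-0.0181,0,0,0,0,0,-0.0181,0,0,0,0,0,-0.0181,0,0,0,0,0,-0.0181,0,0,0,-0.0259,0.0014,-0.0004,0,0,-0.17,-0.0259,0.0014,-0.0004,0,0,-0.17,-0.0259,0.0014,-0.0004,0,0,-0.17,-0.0259,0.0014,-0.0004,0,0,-0.17,-0.0259,0.0014,-0.0004,0,0,-0.17,-0.0259,0.0014,-0.0004,0,0,-0.17,-0.0259,0.0014,-0.0004,0,0,-0.17,-0.0259,0.0014,-0.0004,0,0,-0.17,-0.0259,0.0014,-0.0004,0,0,-0.17,-0.0259,0.0014,-0.0004,0,0,-0.17,-0.0259,0.0014,-0.0004,0,0,-0.17,-0.0259,0.0014,-0.0004,0,0,-0.17],
)

```text
time_s: 42.17
tool_pos: [0.4984, -0.0008, 0.074]
tcp_rot: [-180.0, -0.0, 78.0]
wrist_force: [0.2, -0.5, -1.9]
finger_gap: 0.0071
```

>>> move_arm(
  plan=[-0.0233,0.0088,0.0008,0,0,-0.5,-0.0233,0.0088,0.0008,0,0,-0.5,-0.0233,0.0088,0.0008,0,0,-0.5,-0.0233,0.0088,0.0008,0,0,-0.5,-0.0233,0.0088,0.0008,0,0,-0.5,-0.0233,0.0088,0.0008,0,0,-0.5,-0.0233,0.0088,0.0008,0,0,-0.5,-0.0233,0.0088,0.0008,0,0,-0.5,-0.0233,0.0088,0.0008,0,0,-0.5,-0.0233,0.0088,0.0008,0,0,-0.5,-0.0233,0.0088,0.0008,0,0,-0.5,-0.0233,0.0088,0.0008,0,0,-0.5,-0.0233,0.0088,0.0008,0,0,-0.5,0,0,0,0,0,0,0,0,0,0,0,0,0,0,0,0,0,0,0,0,0,0,0,0],
)

```text
time_s: 43.58
tool_pos: [0.5651, -0.315, 0.0633]
tcp_rot: [-180.0, -0.1, 84.6]
wrist_force: [0.1, 0.1, -2.5]
finger_gap: 0.0069
```

>>> move_arm(
  plan=[0,0,0.0161,0,0,0,0,0,0.0161,0,0,0,0,0,0.0161,0,0,0,0,0,0.0161,0,0,0,0,0,0.014,0,0,0,0,0,0,0,0,0,0,0,0,0,0,0],
)

```text
time_s: 44.17
tool_pos: [0.5647, -0.3159, -0.0152]
tcp_rot: [-179.9, -0.0, 84.6]
wrist_force: [0.9, -1.1, -2.7]
finger_gap: 0.0075
```

>>> move_arm(
  plan=[0,0,0,0,0,0,0,0,0,0,0,0,0,0,0,0,0,0,0,0,0,0,0,0,0,0,-0.01,0,0,0,0,0,-0.025,0,0,0,0,0,-0.03,0,0,0,0,0,-0.025,0,0,0,0,0,0,0,0,0],
  grip=30,
)

```text
time_s: 44.92
tool_pos: [0.5677, -0.319, 0.0823]
tcp_rot: [179.5, 0.2, 84.5]
wrist_force: [0.5, -1.0, 1.8]
finger_gap: 0.0256
```

```bash
python3 pl.py '[(.43,-.35,.20,90,10)]'
```

```text
at 44.9167 [ 0.5677 -0.319   0.1168] [179.5    0.2   84.51] F [ 0.5 -1.   1.8] gap 0.0256
10 x [-0.0038, -0.0135, -0.0084, 0.05, 0.02, -0.55] |v|mm 16.3 end [ 0.4305 -0.3496  0.2002] [-180.    0.   90.]
```

```bash
python3 pl.py '[(.48,.0,.22,90,12),(.45,.22,.25,90,8)]'
```

```text
at 44.9167 [ 0.5677 -0.319   0.1168] [179.5    0.2   84.51] F [ 0.5 -1.   1.8] gap 0.0256
12 x [0.0262, -0.0086, -0.0087, 0.04, 0.02, -0.46] |v|mm 28.9 end [4.804e-01 4.000e-04 2.201e-01] [180.  -0.  90.]
8 x [0.0275, -0.0038, -0.0037, 0.0, -0.0, 0.0] |v|mm 28.0 end [0.4499 0.2204 0.2498] [180.  -0.  90.]
```

>>> move_arm(
  plan=[0.0262,-0.0086,-0.0087,0,0,-0.46,0.0262,-0.0086,-0.0087,0,0,-0.46,0.0262,-0.0086,-0.0087,0,0,-0.46,0.0262,-0.0086,-0.0087,0,0,-0.46,0.0262,-0.0086,-0.0087,0,0,-0.46,0.0262,-0.0086,-0.0087,0,0,-0.46,0.0262,-0.0086,-0.0087,0,0,-0.46,0.0262,-0.0086,-0.0087,0,0,-0.46,0.0262,-0.0086,-0.0087,0,0,-0.46,0.0262,-0.0086,-0.0087,0,0,-0.46,0.0262,-0.0086,-0.0087,0,0,-0.46,0.0262,-0.0086,-0.0087,0,0,-0.46,0.0275,-0.0038,-0.0037,0,0,0,0.0275,-0.0038,-0.0037,0,0,0,0.0275,-0.0038,-0.0037,0,0,0,0.0275,-0.0038,-0.0037,0,0,0,0.0275,-0.0038,-0.0037,0,0,0,0.0275,-0.0038,-0.0037,0,0,0,0.0275,-0.0038,-0.0037,0,0,0,0.0275,-0.0038,-0.0037,0,0,0],
  grip=60,
)

```text
time_s: 46.58
tool_pos: [0.4471, 0.2235, 0.2103]
tcp_rot: [180.0, -0.0, 90.0]
wrist_force: [0.6, -0.7, 0.1]
finger_gap: 0.0514
```

```bash
python3 snap.py; python3 loc2.py N1:ts N2:ts N1:s N2:s N1:t N2:t; python3 - <<'E'
from h import *
b=np.load("m0.npz"); cv2.imwrite("pics/s6.png",np.hstack([cv2.resize(b['scene'][170:320,280:480],(480,360)),cv2.resize(b['top'][145:265,300:440],(320,360)[:1]+(360,))]))
E
```

```text
N1 ts [ 0.4814 -0.0205 -1.9211] cost 0.256 wall [ 0.5049 -0.0213] yaw 88.1
N2 ts [ 0.4751 -0.1348 -1.1207] cost 0.218 wall [ 0.4986 -0.1352] yaw 88.9
N1 s [ 0.4928 -0.0183 17.8234] cost 0.447 wall [ 0.5152 -0.0111] yaw 107.8
N2 s [ 0.4911 -0.1331 12.1854] cost 0.394 wall [ 0.5141 -0.1282] yaw 102.2
N1 t [ 0.4815 -0.021  -2.3665] cost 0.072 wall [ 0.5049 -0.0219] yaw 87.6
N2 t [ 0.4753 -0.1352 -2.1476] cost 0.076 wall [ 0.4988 -0.136 ] yaw 87.9
```

View pics/s6.png

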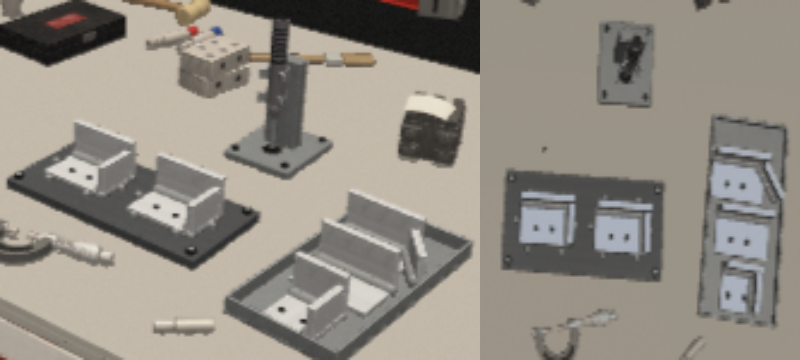

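All three odd brackets lie in the tray and the two sound ones are seated in nests 1 and 2 with the long wall away. Now I'll refine the weld and probe positions.

```bash
python3 - <<'E'
from h import *
for n in("scene","top"):
    read_camera(n)
    for k,z in dict(weld_1a=.0215,weld_1b=.0215,weld_1c=.0215,weld_1d=.0215,nest_1_wall=.038,probe_grip=.146,stand_slot=.146,probe_tip=.01).items():
        print(n,k,[(round(m['score'],2),np.round(unproj(n,m['point'],z)[0,:2],3).tolist()) for m in models.mark_of(k,n) if m['score']>.4])
# dark-handle edges in scene: half-max left/right per row
g=read_camera("scene").astype(float).mean(2)
t=R.from_euler('z',-1.8,degrees=True).as_matrix()
for c in((.4783,-.0197),(.4747,-.1337)):
    print([np.round((t@[a,b,0])[:2]+c,4).tolist() for a,b in((.0145,.04),(.0145,0),(.0145,-.027),(-.0275,-.027))])
E
python3 pl.py '[(.56,-.05,.29,88,10),(.655,-.14,.25,88,6),(.655,-.14,.127,88,7)]'
```

```text
scene weld_1a [(0.98, [0.482, 0.015])]
scene weld_1b [(0.58, [0.495, -0.023])]
scene weld_1c [(0.98, [0.49, -0.044])]
scene weld_1d [(0.77, [0.451, -0.037])]
scene nest_1_wall []
scene probe_grip [(0.7, [0.657, -0.135]), (0.41, [0.286, -0.261])]
scene stand_slot [(0.77, [0.634, -0.141])]
scene probe_tip [(0.8, [0.658, -0.144])]
top weld_1a [(0.73, [0.499, 0.002]), (0.44, [0.501, -0.044])]
top weld_1b [(0.83, [0.483, -0.014]), (0.56, [0.484, -0.145])]
top weld_1c [(0.93, [0.497, -0.045])]
top weld_1d [(0.83, [0.461, -0.044])]
top nest_1_wall []
top probe_grip [(0.57, [0.66, -0.134])]
top stand_slot [(0.6, [0.654, -0.142])]
top probe_tip []
[[0.494, 0.0198], [0.4928, -0.0202], [0.4919, -0.0471], [0.45, -0.0458]]
[[0.4904, -0.0942], [0.4892, -0.1342], [0.4883, -0.1611], [0.4464, -0.1598]]
at 47.6333 [0.4474 0.2225 0.2437] [-180.      0.     90.05] F [0.8 0.  0.5] gap 0.0512
10 x [-0.0271, 0.0117, -0.0046, -0.0, 0.0, 0.21] |v|mm 29.9 end [ 0.5601 -0.0503  0.2897] [-180.    0.   88.]
6 x [-0.0144, 0.0163, 0.0066, -0.0, 0.0, -0.01] |v|mm 22.7 end [ 0.6548 -0.1401  0.2501] [-180.    0.   88.]
7 x [0.0, 0.0, 0.0176, -0.0, 0.0, 0.0] |v|mm 17.6 end [ 0.6548 -0.1401  0.1269] [-180.    0.   88.]
```

>>> move_arm(
  plan=[-0.0271,0.0117,-0.0046,0,0,0.21,-0.0271,0.0117,-0.0046,0,0,0.21,-0.0271,0.0117,-0.0046,0,0,0.21,-0.0271,0.0117,-0.0046,0,0,0.21,-0.0271,0.0117,-0.0046,0,0,0.21,-0.0271,0.0117,-0.0046,0,0,0.21,-0.0271,0.0117,-0.0046,0,0,0.21,-0.0271,0.0117,-0.0046,0,0,0.21,-0.0271,0.0117,-0.0046,0,0,0.21,-0.0271,0.0117,-0.0046,0,0,0.21,-0.0144,0.0163,0.0066,0,0,0,-0.0144,0.0163,0.0066,0,0,0,-0.0144,0.0163,0.0066,0,0,0,-0.0144,0.0163,0.0066,0,0,0,-0.0144,0.0163,0.0066,0,0,0,-0.0144,0.0163,0.0066,0,0,0,0,0,0,0,0,0,0,0,0,0,0,0,0,0,0,0,0,0,0,0,0,0,0,0],
)

```text
time_s: 49.3
tool_pos: [0.6548, -0.1392, 0.2162]
tcp_rot: [180.0, -0.0, 88.0]
wrist_force: [-0.2, 1.3, 0.0]
finger_gap: 0.0511
```

```bash
python3 snap.py; python3 pl.py '[(.655,-.14,.127,88,7)]'; python3 - <<'E'
from h import *
b=np.load("m0.npz"); s=bot.state(); p=np.array(s['tool_pos'])+[0,0,.0345]
u,v=proj("scene",[p])[0].astype(int); print(u,v, proj("scene",[[*p[:2],.17],[.655,-.14,.17]]))
cv2.imwrite("pics/s7.png",cv2.resize(b['scene'][120:250,350:440],(416,600)))
E
```

```text
at 49.4 [ 0.6548 -0.1392  0.2509] [ 1.7994e+02 -3.0000e-02  8.8020e+01] F [-0.3  0.4  0.3] gap 0.0518
7 x [-0.0001, 0.0, 0.0177, 0.01, -0.0, 0.0] |v|mm 17.7 end [ 0.6549 -0.1398  0.127 ] [-180.   -0.   88.]
399 145 [[396.93672514 176.23704295]
 [397.26854802 176.28988438]]
```

View pics/s7.png

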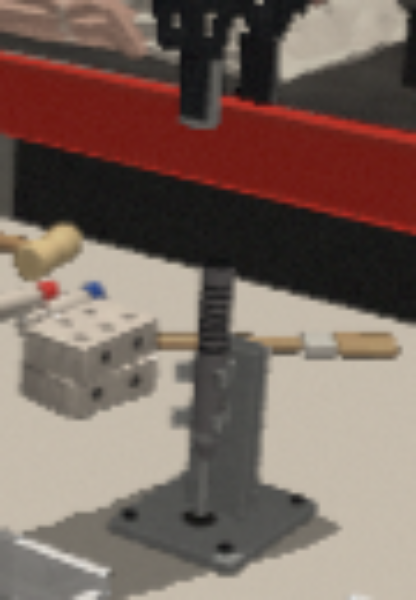

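The fingers straddle the probe axis: tips at crop (200,125) and (260,100), probe at (217,270). Descending to grip.

>>> move_arm(
  plan=[0,0,0.0177,0,0,0,0,0,0.0177,0,0,0,0,0,0.0177,0,0,0,0,0,0.0177,0,0,0,0,0,0.0177,0,0,0,0,0,0.0177,0,0,0,0,0,0.0177,0,0,0,0,0,0,0,0,0,0,0,0,0,0,0],
)

```text
time_s: 50.15
tool_pos: [0.6542, -0.1392, 0.0916]
tcp_rot: [-179.9, -0.0, 88.0]
wrist_force: [1.2, 0.9, -0.2]
finger_gap: 0.0513
```

>>> move_arm(
  plan=[0,0,0,0,0,0,0,0,0,0,0,0,0,0,0,0,0,0,0,0,0,0,0,0,0,0,0,0,0,0,0,0,0,0,0,0,0,0,0,0,0,0],
  grip=0,
  grip_force=60,
)

```text
time_s: 50.73
tool_pos: [0.6564, -0.1403, 0.0935]
tcp_rot: [179.8, 0.0, 88.0]
wrist_force: [3.4, 0.2, 5.8]
finger_gap: 0.0167
```

>>> move_arm(
  plan=[0,-0.003,0,0,0,0,0,-0.005,0,0,0,0,0,-0.006,0,0,0,0,0,-0.006,0,0,0,0,0,-0.006,0,0,0,0,0,-0.006,0,0,0,0,0,-0.006,0,0,0,0,0,-0.006,0,0,0,0,0,-0.006,0,0,0,0,0,0,0,0,0,0,0,0,0,0,0,0,0,0,0,0,0,0,0,0,0,0,0,0],
)

```text
time_s: 51.82
tool_pos: [0.6049, -0.1382, 0.0915]
tcp_rot: [-180.0, 0.0, 88.0]
wrist_force: [1.0, -0.2, -0.9]
finger_gap: 0.0166
```

>>> move_arm(
  plan=[0,0,-0.015,0,0,0,0,0,-0.02,0,0,0,0,0,-0.02,0,0,0,0,-0.01,-0.02,0,0,0,0,-0.01,-0.005,0,0,0,0,-0.01,0,0,0,0,0,0,0,0,0,0,0,0,0,0,0,0,0,0,0,0,0,0,0,0,0,0,0,0],
)

```text
time_s: 52.65
tool_pos: [0.5752, -0.137, 0.1712]
tcp_rot: [-180.0, 0.0, 88.0]
wrist_force: [0.1, 1.0, -0.5]
finger_gap: 0.0166
```

```bash
python3 snap.py; python3 pl.py '[(.54,.021,.155,88,8),(.493,.021,.155,88,8)]'; python3 - <<'E'
from h import *
b=np.load("m0.npz"); s=bot.state(); p=np.array(s['tool_pos'])+[0,0,.0345]
q=p-[0,0,.117]; print(proj("scene",[q,p+[0,0,.019+.022]]))
u,v=proj("scene",[q])[0].astype(int)
cv2.imwrite("pics/s8.png",cv2.resize(b['scene'][v-80:v+40,u-45:u+45],(450,600),interpolation=0)); print(u-45,v-80)
E
```

```text
at 52.75 [ 0.575  -0.1371  0.2057] [-1.7995e+02  2.0000e-02  8.7970e+01] F [-0.2  0.2 -2. ] gap 0.0168
8 x [0.0196, -0.0051, 0.0063, -0.01, 0.0, -0.0] |v|mm 21.2 end [0.5398 0.021  0.1553] [180.   0.  88.]
8 x [-0.0002, -0.0058, 0.0, 0.0, 0.0, -0.0] |v|mm 5.8 end [0.4934 0.021  0.1552] [180.   0.  88.]
[[377.78100078 215.65180734]
 [381.39657424 155.08646151]]
332 135
```

View pics/s8.png

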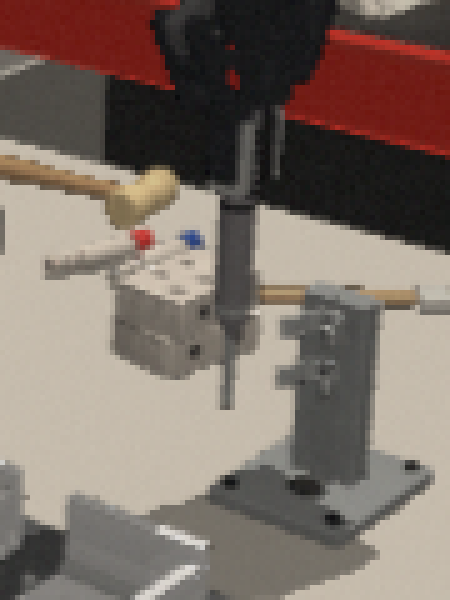

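```bash
python3 - <<'E'
from pl import *
t=R.from_euler('z',-1.8,degrees=True).as_matrix()
W={}
for i,c in((1,(.4783,-.0197)),(2,(.4747,-.1337))):
    for n,l in(('a',(.013,.037)),('c',(.013,-.0255)),('d',(-.0265,-.0255))): W[n+str(i)]=(t@[*l,0])[:2]+c
print({k:np.round(v,4).tolist() for k,v in W.items()})
plan((*W['a1'],.20,88.2,10),(*W['a1'],.141,88.2,6),(*W['c1'],.141,88.2,25),(*W['d1'],.141,88.2,16),(*W['d1'],.20,88.2,6),(*W['a2'],.20,88.2,6))
E
```

```text
{'a1': [0.4925, 0.0169], 'c1': [0.4905, -0.0456], 'd1': [0.451, -0.0444], 'a2': [0.4889, -0.0971], 'c2': [0.4869, -0.1596], 'd2': [0.4474, -0.1584]}
at 52.75 [ 0.575  -0.1371  0.2057] [-1.7995e+02  2.0000e-02  8.7970e+01] F [-0.2  0.2 -2. ] gap 0.0168
10 x [0.0151, -0.0088, 0.0006, -0.0, 0.0, -0.02] |v|mm 17.5 end [0.4922 0.0168 0.1997] [-180.     0.    88.2]
6 x [0.0, 0.0, 0.0098, -0.01, 0.0, -0.01] |v|mm 9.8 end [0.4922 0.0167 0.1409] [180.    0.   88.2]
25 x [-0.0025, 0.0, -0.0, 0.0, 0.0, 0.0] |v|mm 2.5 end [ 0.4902 -0.0457  0.1409] [180.    0.   88.2]
16 x [0.0, -0.0025, -0.0, 0.0, 0.0, 0.0] |v|mm 2.5 end [ 0.4503 -0.0445  0.1409] [180.    0.   88.2]
6 x [0.0, 0.0001, -0.0098, 0.0, 0.0, 0.0] |v|mm 9.8 end [ 0.4508 -0.0445  0.1997] [180.    0.   88.2]
6 x [-0.0086, 0.0066, -0.0, 0.0, 0.0, 0.0] |v|mm 10.8 end [ 0.4888 -0.0973  0.1998] [180.    0.   88.2]
```

>>> move_arm(
  plan=[0.0151,-0.0088,0.0006,0,0,-0.02,0.0151,-0.0088,0.0006,0,0,-0.02,0.0151,-0.0088,0.0006,0,0,-0.02,0.0151,-0.0088,0.0006,0,0,-0.02,0.0151,-0.0088,0.0006,0,0,-0.02,0.0151,-0.0088,0.0006,0,0,-0.02,0.0151,-0.0088,0.0006,0,0,-0.02,0.0151,-0.0088,0.0006,0,0,-0.02,0.0151,-0.0088,0.0006,0,0,-0.02,0.0151,-0.0088,0.0006,0,0,-0.02,0,0,0,0,0,0,0,0,0,0,0,0,0,0,0,0,0,0,0,0,0,0,0,0],
)

```text
time_s: 53.92
tool_pos: [0.4924, 0.0156, 0.1657]
tcp_rot: [180.0, 0.0, 88.1]
wrist_force: [-0.1, -0.7, -0.8]
finger_gap: 0.0167
```

```bash
python3 pl.py '[(.4925,.0169,.141,88.2,6)]'
```

```text
at 53.9167 [0.4924 0.0156 0.2002] [1.7999e+02 3.0000e-02 8.8070e+01] F [-0.1 -0.7 -0.8] gap 0.0167
6 x [0.0002, 0.0, 0.0099, 0.0, 0.01, -0.02] |v|mm 9.9 end [0.4925 0.0168 0.1408] [180.   -0.   88.2]
```

>>> move_arm(
  plan=[0,0,0.012,0,0,0,0,0,0.012,0,0,0,0,0,0.012,0,0,0,0,0,0.01,0,0,0,0,0,0.006,0,0,0,0,0,0.004,0,0,0,0,0,0.001,0,0,0,0,0,0,0,0,0,0,0,0,0,0,0,0,0,0,0,0,0],
)

```text
time_s: 54.75
tool_pos: [0.4925, 0.0167, 0.1093]
tcp_rot: [179.9, -0.0, 88.1]
wrist_force: [0.1, -0.1, -0.4]
finger_gap: 0.0166
```

```bash
python3 snap.py; python3 - <<'E'
from h import *
b=np.load("m0.npz"); s=bot.state(); p=np.array(s['tool_pos'])+[0,0,.0345]
q=p-[0,0,.118]; print(q,s['wrist_force'],proj("scene",[q]))
u,v=proj("scene",[q])[0].astype(int)
cv2.imwrite("pics/s9.png",cv2.resize(b['scene'][v-40:v+20,u-30:u+40],(700,600),interpolation=0)); print(u-30,v-40)
E
```

```text
[0.49231999 0.01674321 0.02562042] [ 0.34455753 -0.17356846 -0.90227817] [[309.00725036 232.20971195]]
279 192
```

View pics/s9.png

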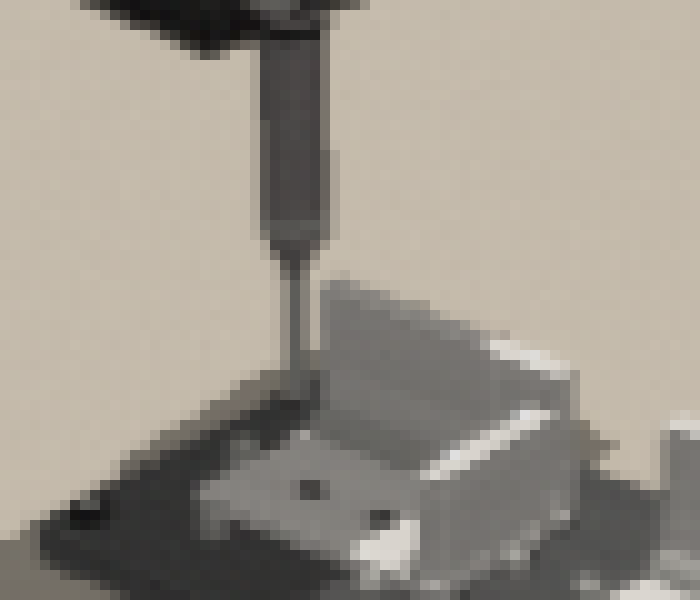

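The tip shows at about (308.5,232), level with the left end of the long wall, whose inner foot is at about (311.5,232.8). I'll compare with projections.

```bash
python3 - <<'E'
from h import *
t=R.from_euler('z',-1.8,degrees=True).as_matrix()
L=np.array([[.0195,.040,.006],[.0195,.040,.046],[.0275,.040,.046],[.0195,-.032,.046],[-.0275,.04,.006],[-.0275,-.04,.036],[-.0275,-.04,0],[.0145,.04,.0095],[.0145,.036,.0095]])
print(np.round((proj("scene",L@t.T+[.4783,-.0197,.012])-[279,192])*10,0).tolist())
E
python3 - <<'E'
import sys; sys.path.insert(0,'.')
E
python3 pl.py '[(.4925,.0169,.1400,88.2,1)]'
```

```text
[[308.0, 415.0], [307.0, 278.0], [327.0, 268.0], [524.0, 362.0], [187.0, 481.0], [428.0, 476.0], [427.0, 605.0], [295.0, 410.0], [307.0, 415.0]]
at 54.85 [0.4923 0.0167 0.1436] [ 1.7996e+02 -1.0000e-02  8.8150e+01] F [ 0.3 -0.2 -0.9] gap 0.0164
1 x [0.0002, 0.0002, 0.0036, 0.04, -0.01, -0.05] |v|mm 3.6 end [0.4925 0.0169 0.14  ] [180.   -0.   88.2]
```

>>> move_arm(
  plan=[0,0,0.0015,0,0,0,0,0,0.0015,0,0,0,0,0,0,0,0,0,0,0,0,0,0,0,-0.0015,0,0,0,0,0,-0.0025,0,0,0,0,0,-0.0025,0,0,0,0,0,-0.0025,0,0,0,0,0,-0.0025,0,0,0,0,0,-0.0025,0,0,0,0,0,-0.0025,0,0,0,0,0,-0.0025,0,0,0,0,0,-0.0025,0,0,0,0,0,-0.0025,0,0,0,0,0,-0.0025,0,0,0,0,0,-0.0025,0,0,0,0,0,-0.0025,0,0,0,0,0,-0.0025,0,0,0,0,0,-0.0025,0,0,0,0,0,-0.0025,0,0,0,0,0],
)

```text
time_s: 56.52
tool_pos: [0.4908, -0.0226, 0.1057]
tcp_rot: [-180.0, 0.0, 88.1]
wrist_force: [-0.8, 1.2, -0.5]
finger_gap: 0.0165
```

>>> move_arm(
  plan=[-0.0025,0,0,0,0,0,-0.0025,0,0,0,0,0,-0.0025,0,0,0,0,0,-0.0025,0,0,0,0,0,-0.0025,0,0,0,0,0,-0.0025,0,0,0,0,0,-0.0025,0,0,0,0,0,-0.0025,0,0,0,0,0,-0.0025,0,0,0,0,0,-0.0015,0,0,0,0,0,0,0,0,0,0,0,0,0,0,0,0,0,0,0,0,0,0,0],
)

```text
time_s: 57.6
tool_pos: [0.49, -0.0462, 0.1057]
tcp_rot: [-180.0, -0.0, 88.2]
wrist_force: [0.1, -1.3, -0.5]
finger_gap: 0.0164
```

```bash
python3 pl.py '[(.4905,-.0466,.1405,88.2,1),(.4505,-.0454,.1405,88.2,16)]'
```

```text
at 57.6 [ 0.49   -0.0462  0.1402] [-179.99   -0.     88.16] F [ 0.1 -1.3 -0.5] gap 0.0164
1 x [-0.0004, 0.0005, -0.0003, -0.01, -0.0, -0.04] |v|mm 0.7 end [ 0.4905 -0.0466  0.1405] [180.   -0.   88.2]
16 x [-0.0, -0.0025, -0.0, 0.0, -0.0, -0.0] |v|mm 2.5 end [ 0.4505 -0.0453  0.1405] [180.   -0.   88.2]
```

>>> move_arm(
  plan=[-0.001,0.001,0,0,0,0,0,0,0,0,0,0,0,0,0,0,0,0,0,-0.002,0,0,0,0,0,-0.0025,0,0,0,0,0,-0.0025,0,0,0,0,0,-0.0025,0,0,0,0,0,-0.0025,0,0,0,0,0,-0.0025,0,0,0,0,0,-0.0025,0,0,0,0,0,-0.0025,0,0,0,0,0,-0.0025,0,0,0,0,0,-0.0025,0,0,0,0,0,-0.0025,0,0,0,0,0,-0.0025,0,0,0,0,0,-0.0025,0,0,0,0,0,-0.0025,0,0,0,0,0,-0.0025,0,0,0,0,0,-0.0025,0,0,0,0],
)

```text
time_s: 59.18
tool_pos: [0.4512, -0.046, 0.1057]
tcp_rot: [-180.0, 0.0, 88.2]
wrist_force: [-0.0, 1.0, -0.6]
finger_gap: 0.0165
```

>>> move_arm(
  plan=[0,-0.001,0,0,0,0,0,0,0,0,0,0,0,0,0,0,0,0,0,0,0,0,0,0,0,0,-0.006,0,0,0,0,0,-0.01,0,0,0,0,0,-0.012,0,0,0,0,0,-0.012,0,0,0,0,0,-0.012,0,0,0,0,0,-0.008,0,0,0,0,0,0,0,0,0,0,0,0,0,0,0],
)

```text
time_s: 60.18
tool_pos: [0.4509, -0.046, 0.1662]
tcp_rot: [179.9, -0.0, 88.2]
wrist_force: [-0.1, 0.3, -0.4]
finger_gap: 0.0167
```

```bash
python3 pl.py '[(.4891,-.0976,.20,88.2,6),(.4891,-.0976,.1403,88.2,6)]'
```

```text
at 60.1833 [ 0.4509 -0.046   0.2007] [ 1.7993e+02 -2.0000e-02  8.8150e+01] F [-0.1  0.3 -0.4] gap 0.0167
6 x [-0.0084, 0.0066, 0.0001, 0.01, -0.0, -0.01] |v|mm 10.7 end [ 0.4889 -0.0976  0.2001] [180.   -0.   88.2]
6 x [0.0, 0.0, 0.01, 0.0, -0.0, 0.0] |v|mm 10.0 end [ 0.4889 -0.0976  0.1401] [180.   -0.   88.2]
```

>>> move_arm(
  plan=[-0.0084,0.0066,0.0001,0,0,0,-0.0084,0.0066,0.0001,0,0,0,-0.0084,0.0066,0.0001,0,0,0,-0.0084,0.0066,0.0001,0,0,0,-0.0084,0.0066,0.0001,0,0,0,-0.0084,0.0066,0.0001,0,0,0,0,0,0,0,0,0,0,0,0,0,0,0,0,0,0.012,0,0,0,0,0,0.012,0,0,0,0,0,0.012,0,0,0,0,0,0.01,0,0,0,0,0,0.006,0,0,0,0,0,0.004,0,0,0,0,0,0.002,0,0,0,0,0,0.001,0,0,0,0,0,0,0,0,0,0,0,0,0,0,0],
)

```text
time_s: 61.68
tool_pos: [0.4888, -0.0978, 0.1065]
tcp_rot: [180.0, 0.0, 88.1]
wrist_force: [-0.3, 0.5, -1.0]
finger_gap: 0.0167
```

```bash
python3 pl.py '[(.4891,-.0976,.1403,88.2,1),(.487,-.1606,.1403,88.2,25)]'
```

```text
at 61.6833 [ 0.4888 -0.0978  0.141 ] [179.96   0.    88.15] F [-0.3  0.5 -1. ] gap 0.0167
1 x [0.0002, 0.0003, 0.0007, 0.04, 0.0, -0.05] |v|mm 0.8 end [ 0.4891 -0.0976  0.1403] [180.    0.   88.2]
25 x [-0.0025, -0.0, 0.0, 0.0, 0.0, -0.0] |v|mm 2.5 end [ 0.4871 -0.16    0.1403] [180.    0.   88.2]
```

>>> move_arm(
  plan=[0,0.0002,0.0007,0,0,0,0,0,0,0,0,0,-0.0015,0,0,0,0,0,-0.0025,0,0,0,0,0,-0.0025,0,0,0,0,0,-0.0025,0,0,0,0,0,-0.0025,0,0,0,0,0,-0.0025,0,0,0,0,0,-0.0025,0,0,0,0,0,-0.0025,0,0,0,0,0,-0.0025,0,0,0,0,0,-0.0025,0,0,0,0,0,-0.0025,0,0,0,0,0,-0.0025,0,0,0,0,0,-0.0025,0,0,0,0,0,-0.0025,0,0,0,0,0,-0.0025,0,0,0,0,0,-0.0025,0,0,0,0,0],
)

```text
time_s: 63.18
tool_pos: [0.4873, -0.1369, 0.1054]
tcp_rot: [-180.0, 0.0, 88.2]
wrist_force: [-0.5, -0.2, 0.4]
finger_gap: 0.0165
```

>>> move_arm(
  plan=[-0.0025,0,0,0,0,0,-0.0025,0,0,0,0,0,-0.0025,0,0,0,0,0,-0.0025,0,0,0,0,0,-0.0025,0,0,0,0,0,-0.0025,0,0,0,0,0,-0.0025,0,0,0,0,0,-0.0025,0,0,0,0,0,-0.0025,0,0,0,0,0,-0.0025,0,0,0,0,0,-0.0025,0.001,0,0,0,0,-0.0015,0,0,0,0,0,0,0,0,0,0,0,0,0,0,0,0,0,0,0,0,0,0,0,0,0,0,0,0,0],
)

```text
time_s: 64.52
tool_pos: [0.4873, -0.1652, 0.1053]
tcp_rot: [-180.0, -0.0, 88.2]
wrist_force: [-2.8, 3.6, 1.0]
finger_gap: 0.0168
```

```bash
python3 pl.py '[(.4878,-.161,.1403,88.2,1),(.4473,-.1597,.1403,88.2,16)]'
```

```text
at 64.5167 [ 0.4873 -0.1652  0.1398] [-1.7997e+02 -2.0000e-02  8.8170e+01] F [-2.8  3.6  1. ] gap 0.0168
1 x [0.0043, 0.0004, -0.0005, -0.03, -0.02, -0.03] |v|mm 4.3 end [ 0.4878 -0.161   0.1403] [180.   -0.   88.2]
16 x [-0.0, -0.0025, 0.0, 0.0, -0.0, 0.0] |v|mm 2.5 end [ 0.4479 -0.1597  0.1403] [180.   -0.   88.2]
```

>>> move_arm(
  plan=[0.002,0,0,0,0,0,0.0022,0,0,0,0,0,0,0,0,0,0,0,0,0,0,0,0,0,0,-0.002,0,0,0,0,0,-0.0025,0,0,0,0,0,-0.0025,0,0,0,0,0,-0.0025,0,0,0,0,0,-0.0025,0,0,0,0,0,-0.0025,0,0,0,0,0,-0.0025,0,0,0,0,0,-0.0025,0,0,0,0,0,-0.0025,0,0,0,0,0,-0.0025,0,0,0,0,0,-0.0025,0,0,0,0,0,-0.0025,0,0,0,0,0,-0.0025,0,0,0,0,0,-0.0025,0,0,0,0,0,-0.0025,0,0,0,0,0,-0.0025,0,0,0,0],
)

```text
time_s: 66.18
tool_pos: [0.4478, -0.1602, 0.1054]
tcp_rot: [-180.0, 0.0, 88.1]
wrist_force: [0.5, -0.3, -0.8]
finger_gap: 0.0168
```

```bash
python3 pl.py '[(.4473,-.1597,.1403,88.2,1)]'; python3 snap.py; python3 - <<'E'
from h import *
b=np.load("m0.npz"); s=bot.state(); p=np.array(s['tool_pos'])+[0,0,.0345]
q=p-[0,0,.118]; print(q,proj("scene",[q,q+[0,0,.05],q+[0,0,.1]])-[proj("scene",[q])[0].astype(int)-[40,45]])
u,v=proj("scene",[q])[0].astype(int)
cv2.imwrite("pics/s10.png",cv2.resize(b['scene'][v-45:v+15,u-40:u+30],(700,600),interpolation=0)); print(u-40,v-45)
E
```

```text
at 66.1833 [ 0.4478 -0.1602  0.1399] [-1.800e+02  1.000e-02  8.815e+01] F [ 0.5 -0.3 -0.8] gap 0.0168
1 x [0.0005, -0.0005, -0.0004, -0.0, 0.01, -0.05] |v|mm 0.8 end [ 0.4473 -0.1597  0.1403] [-180.    -0.    88.2]
[ 0.44767877 -0.16024324  0.02188731] [[40.59675881 45.90165713]
 [41.34798186 27.08515029]
 [42.12863971  7.5313656 ]]
315 217
```

View pics/s10.png

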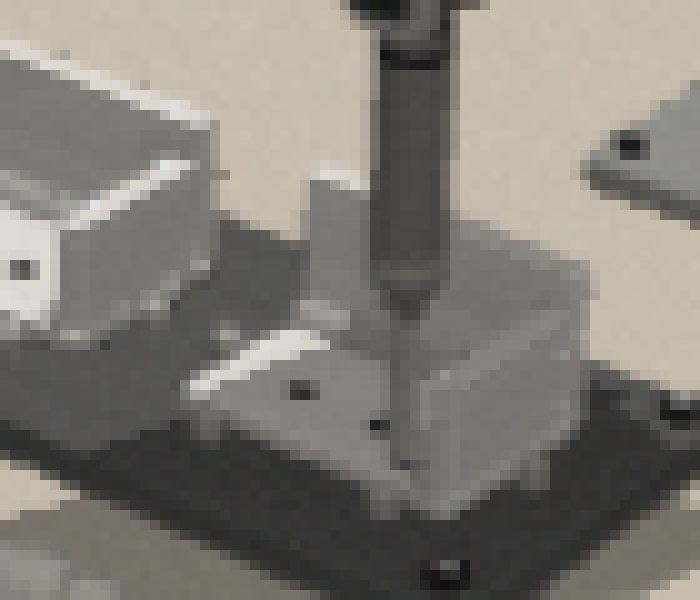

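The tip is at about crop (401,466), by the free end of the short wall and roughly 3 mm more than nominal from its inner face. I'll nudge it closer, hold, then lift.

>>> move_arm(
  plan=[-0.001,0,0,0,0,0,-0.001,0,0,0,0,0,0,0,0,0,0,0,0,0,0,0,0,0,0,0.001,0,0,0,0,0,0.001,0,0,0,0,0,0,0,0,0,0,0,0,0,0,0,0],
)

```text
time_s: 66.95
tool_pos: [0.4501, -0.1621, 0.1053]
tcp_rot: [-180.0, -0.0, 88.2]
wrist_force: [-0.2, 1.4, -1.1]
finger_gap: 0.0167
```

>>> move_arm(
  plan=[0.001,0,-0.004,0,0,0,0,0,-0.008,0,0,0,0,0,-0.012,0,0,0,0,0,-0.012,0,0,0,0,0,-0.012,0,0,0,0,0,-0.012,0,0,0,0,0,0,0,0,0,0,0,0,0,0,0],
)

```text
time_s: 67.62
tool_pos: [0.4507, -0.1615, 0.1662]
tcp_rot: [179.9, 0.0, 88.1]
wrist_force: [-1.1, 0.1, -0.7]
finger_gap: 0.0164
```

```bash
python3 pl.py '[(.55,-.1366,.20,88,7),(.595,-.1382,.129,88,9)]'
```

```text
at 67.6167 [ 0.4507 -0.1615  0.2007] [1.7988e+02 1.0000e-02 8.8150e+01] F [-1.1  0.1 -0.7] gap 0.0164
7 x [0.004, 0.0141, 0.0001, 0.02, 0.0, 0.02] |v|mm 14.7 end [ 0.5503 -0.1368  0.2001] [-180.    0.   88.]
9 x [0.0, 0.005, 0.0079, -0.0, 0.0, 0.0] |v|mm 9.3 end [ 0.5952 -0.1384  0.129 ] [-180.    0.   88.]
```

```bash
cp m0.npz prev.npz; python3 pl.py '[(.575,-.1371,.2057,88,10)]'
```

```text
at 67.6167 [ 0.4507 -0.1615  0.2007] [1.7988e+02 1.0000e-02 8.8150e+01] F [-1.1  0.1 -0.7] gap 0.0164
10 x [0.0029, 0.0123, -0.0005, 0.01, 0.0, 0.01] |v|mm 12.6 end [ 0.5746 -0.1366  0.2058] [180.   0.  88.]
```

>>> move_arm(
  plan=[0.0028,0.0123,-0.0005,0,0,0.01,0.0028,0.0123,-0.0005,0,0,0.01,0.0028,0.0123,-0.0005,0,0,0.01,0.0028,0.0123,-0.0005,0,0,0.01,0.0028,0.0123,-0.0005,0,0,0.01,0.0028,0.0123,-0.0005,0,0,0.01,0.0028,0.0123,-0.0005,0,0,0.01,0.0028,0.0123,-0.0005,0,0,0.01,0.0028,0.0123,-0.0005,0,0,0.01,0.0028,0.0123,-0.0005,0,0,0.01,0,0,0,0,0,0,0,0,0,0,0,0,0,0,0,0,0,0,0,0,0,0,0,0,0,0,0,0,0,0],
)

```text
time_s: 68.87
tool_pos: [0.5733, -0.1377, 0.1704]
tcp_rot: [-180.0, -0.0, 88.0]
wrist_force: [-0.7, 0.3, 0.2]
finger_gap: 0.0166
```

```bash
python3 snap.py; python3 pl.py '[(.600,-.1383,.2057,88,5)]'; python3 - <<'E'
from h import *
g=np.load("m0.npz")['scene']; s=bot.state(); p=np.array(s['tool_pos'])+[0,0,.0345]; print(proj("scene",[p-[0,0,.118],p-[0,0,.06]]))
d=cv2.imread("pics/s8.png")[2::5,2::5].astype(float)   # earlier crop, origin (332,135)
n=g[135:255,332:422].astype(float)
A=d[60:83,36:58]; r=cv2.matchTemplate(n.astype(np.float32),A.astype(np.float32),cv2.TM_SQDIFF); print(cv2.minMaxLoc(r)[0::2][0:1],cv2.minMaxLoc(r)[2],'ref (36,60)')
for nm,x in(("old",d),("new",n)):
    for v in(60,76,79,80,81,82,83): print(nm,v,x[v,40:52].mean(1).astype(int))
E
```

```text
at 68.9667 [ 0.5736 -0.1375  0.205 ] [ 1.7999e+02 -1.0000e-02  8.8030e+01] F [ 0.6 -0.1 -0.5] gap 0.0167
5 x [0.0, 0.0053, -0.0001, 0.0, -0.0, 0.01] |v|mm 5.3 end [ 0.6001 -0.1385  0.2055] [180.  -0.  88.]
[[377.5758198  216.49288469]
 [378.85164051 195.06707531]]
(56015.0,) (36, 60) ref (36,60)
old 60 [107 106  96  64  65  71  75  73  71  73  96 106]
old 76 [185 185 184 176 142  89 130 185 185 186 185 184]
old 79 [184 186 185 172 119 100 139 185 185 187 186 185]
old 80 [185 184 186 168 117  95 137 183 187 185 185 186]
old 81 [185 187 184 169 103  86 136 185 184 186 185 186]
old 82 [186 185 185 186 185 186 186 186 186 184 185 184]
old 83 [184 184 186 186 186 185 185 184 185 185 186 186]
new 60 [108 102  87  62  68  72  73  72  69  74  97 106]
new 76 [185 186 186 172 118  98 139 185 184 184 186 185]
new 79 [186 185 187 168  99  99 135 186 184 185 187 184]
new 80 [184 186 185 168 100  98 136 185 184 184 184 186]
new 81 [186 184 185 165  90  92 145 185 185 185 186 186]
new 82 [185 186 184 174 137 137 183 185 185 185 185 186]
new 83 [185 184 186 185 185 185 186 185 184 184 185 185]
```

>>> move_arm(
  plan=[0,0.0053,0,0,0,0,0,0.0053,0,0,0,0,0,0.0053,0,0,0,0,0,0.0053,0,0,0,0,0,0.0053,0,0,0,0,0,0,0.012,0,0,0,0,0,0.012,0,0,0,0,0,0.012,0,0,0,0,0,0.012,0,0,0,0,0,0.012,0,0,0,0,0,0.01,0,0,0,0,0,0.005,0,0,0,0,0,0,0,0,0,0,0,0,0,0,0,0,0,0,0,0,0,0,0,0,0,0,0],
)

```text
time_s: 70.3
tool_pos: [0.601, -0.1384, 0.0962]
tcp_rot: [179.9, 0.0, 88.0]
wrist_force: [0.1, 0.7, -1.6]
finger_gap: 0.0167
```

```bash
python3 pl.py '[(.600,-.1383,.1300,88,1),(.640,-.1397,.130,88,8),(.6575,-.1403,.130,88,7)]'
```

```text
at 70.3 [ 0.601  -0.1384  0.1307] [1.7992e+02 1.0000e-02 8.8050e+01] F [ 0.1  0.7 -1.6] gap 0.0167
1 x [0.0001, -0.001, 0.0007, 0.08, 0.01, 0.05] |v|mm 1.2 end [ 0.6    -0.1383  0.13  ] [180.   0.  88.]
8 x [0.0, 0.005, 0.0, 0.0, 0.0, -0.0] |v|mm 5.0 end [ 0.6399 -0.1397  0.13  ] [180.   0.  88.]
7 x [0.0, 0.0025, 0.0, 0.0, 0.0, -0.0] |v|mm 2.5 end [ 0.6574 -0.1403  0.13  ] [180.   0.  88.]
```

>>> move_arm(
  plan=[0,0.0045,0.0005,0,0,0,0,0.005,0,0,0,0,0,0.005,0,0,0,0,0,0.005,0,0,0,0,0,0.005,0,0,0,0,0,0.005,0,0,0,0,0,0.005,0,0,0,0,0,0.004,0,0,0,0,0,0.003,0,0,0,0,0,0.0025,0,0,0,0,0,0.0025,0,0,0,0,0,0.0025,0,0,0,0,0,0.0025,0,0,0,0,0,0.0025,0,0,0,0,0,0.0025,0,0,0,0,0,0,0,0,0,0,0,0,0,0,0,0,0,0,0,0,0,0],
)

```text
time_s: 71.8
tool_pos: [0.6575, -0.1403, 0.0952]
tcp_rot: [179.9, 0.0, 88.1]
wrist_force: [1.9, -0.7, -0.9]
finger_gap: 0.0166
```

>>> move_arm(
  plan=[0,0.001,0,0,0,0,0,0,0,0,0,0,0,0,0,0,0,0],
)

```text
time_s: 72.05
tool_pos: [0.6578, -0.1402, 0.0949]
tcp_rot: [-180.0, -0.0, 88.0]
wrist_force: [0.4, -0.6, -0.3]
finger_gap: 0.0168
```

>>> move_arm(
  plan=[0,0,0,0,0,0,0,0,0,0,0,0,0,0,0,0,0,0,0,0,0,0,0,0,0,0,0,0,0,0,0,0,0,0,0,0],
  grip=60,
)

```text
time_s: 72.55
tool_pos: [0.6579, -0.1402, 0.0949]
tcp_rot: [-180.0, 0.0, 88.1]
wrist_force: [-0.5, 0.5, -0.4]
finger_gap: 0.0513
```

>>> move_arm(
  plan=[0,0,-0.008,0,0,0,0,0,-0.015,0,0,0,0,0,-0.018,0,0,0,0,0,-0.018,0,0,0,0,0,-0.018,0,0,0,0,0,-0.018,0,0,0,0,0,-0.018,0,0,0,0,-0.02,0,0,0,0,0.02,-0.02,0,0,0,0,0.025,-0.02,0,0,0,0,0.03,-0.01,0,0,0,0,0.03,-0.01,0,0,0,0,0.03,0,0,0,0,0,0.03,0,0,0,0,0,0.03,0,0,0,0,0,0.03,0,0,0,0,0,0.03,0,0,0,0,0,0,0,0,0,0,0,0,0,0,0,0,0,0],
)

```text
invalid input at $.plan: expected a multiple of 6 numbers
```

```bash
python3 snap.py; python3 - <<'E'
from h import *
g=np.load("m0.npz"); a=cv2.imread("pics/scene0.png")
print(bot.state()['tool_pos'],bot.state()['wrist_force'],bot.state()['time_s'])
for v in(180,188,196,212,222,228): print(v,'old',a[v,388:404].mean(1).astype(int)); print(v,'new',g['scene'][v,388:404].mean(1).astype(int))
cv2.imwrite("pics/s11.png",np.hstack([cv2.resize(g['scene'][165:325,280:480],(500,400)),cv2.resize(g['top'][145:265,310:400],(300,400))]))
E
python3 loc2.py N1:t N2:t
```

```text
[ 0.65784811 -0.14023525  0.09487231] [-0.67934533  0.1785426   0.27204325] 72.65
180 old [177 177 179 177 166 124  58  65  67  72  71  68  93 122  65  62]
180 new [22 20 24 25 24 34 55 64 55 71 73 71 58 21 20 20]
188 old [175 176 177 178 157  64  43  35  36  34  39  88 154 178 177 177]
188 new [ 25  24  25  26  54  93  88  65  33  36  45  91 160 184 185 185]
196 old [175 178 176 161  97  42  37  32  35  35  51  66  73  76  92 111]
196 new [184 184 185 168 101  43  39  34  34  35  50  66  70  75  80  86]
212 old [127 135 106  69  63  68  67  73  84  98  69  73  74  75  74  75]
212 new [133 140 115  85  64  68  72  71  85  98  73  76  74  75  73  75]
222 old [164 128 109  77  74  85  84  69  72  69  70  73  71  73  76  78]
222 new [165 109  78  74  77  84  89  74  73  74  73  74  74  73  78  78]
228 old [131 127 105  82  74  87  78  72  71  70  67  72  74  75  78  73]
228 new [84 79 73 70 73 91 92 74 72 71 73 72 73 76 79 75]
N1 t [ 4.76000e-01 -4.99000e-02  6.88165e+01] cost 0.528 wall [ 0.4844 -0.028 ] yaw 158.8
N2 t [ 4.71200e-01 -8.31000e-02 -8.86894e+01] cost 0.569 wall [ 0.4717 -0.1066] yaw 1.3
```

>>> move_arm(
  plan=[0,0,-0.008,0,0,0,0,0,-0.015,0,0,0,0,0,-0.018,0,0,0,0,0,-0.018,0,0,0,0,0,-0.018,0,0,0,0,0,-0.018,0,0,0,0,0,-0.018,0,0,0,0,-0.02,0,0,0,0,0.02,-0.02,0,0,0,0,0.025,-0.02,0,0,0,0,0.03,-0.01,0,0,0,0,0.03,-0.01,0,0,0,0,0.03,0,0,0,0,0,0.03,0,0,0,0,0,0.03,0,0,0,0,0,0.03,0,0,0,0,0,0.03,0,0,0,0,0,0.02,0,0,0,0,0,0,0,0,0,0,0,0,0,0,0,0,0],
)

```text
time_s: 74.32
tool_pos: [0.5871, 0.139, 0.2082]
tcp_rot: [180.0, -0.0, 88.2]
wrist_force: [0.1, -1.6, -0.3]
finger_gap: 0.0509
```

```bash
python3 snap.py; python3 - <<'E'
from h import *
g=np.load("m0.npz"); a=cv2.imread("pics/scene0.png"); t0=cv2.imread("pics/top0.png")
print(bot.state()['tool_pos'],bot.state()['wrist_force'],bot.state()['time_s'])
# stand/probe region against the picture of the start
for nm,x,y,(r0,r1,c0,c1) in(("scene",a,g['scene'],(177,236,386,406)),("top",t0,g['top'],(153,182,354,378))):
    d=np.abs(x.astype(int)-y.astype(int)).max(2)[r0:r1,c0:c1]; print(nm,'mean diff',d.mean().round(1),'share>40',(d>40).mean().round(3))
    T=x[r0+4:r1-4,c0+4:c1-4]; r=cv2.matchTemplate(y[r0:r1,c0:c1],T,cv2.TM_SQDIFF_NORMED); print(cv2.minMaxLoc(r)[0],cv2.minMaxLoc(r)[2],'ref (4,4)')
for v in(180,188,222): print(v,'old',a[v,388:404].mean(1).astype(int)); print(v,'new',g['scene'][v,388:404].mean(1).astype(int))
for n in("top","scene"):
    for k in("bracket_a_wall","odd_open_wall","odd_short_wall","odd_splayed_wall"):
        z=.038 if k[0]=='b' else .029
        read_camera(n); print(n,k,[(round(m['score'],2),np.round(unproj(n,m['point'],z)[0,:2],3).tolist()) for m in models.mark_of(k,n) if m['score']>.4])
E
python3 loc2.py N1:t N2:t
```

```text
[0.58750117 0.13604003 0.20840441] [-0.27356376 -0.12760525 -0.01580523] 74.4167
scene mean diff 4.0 share>40 0.0
0.002190267201513052 (4, 4) ref (4,4)
top mean diff 1.0 share>40 0.0
0.0006306120776571333 (4, 4) ref (4,4)
180 old [177 177 179 177 166 124  58  65  67  72  71  68  93 122  65  62]
180 new [180 182 183 184 174 130  57  64  70  73  73  73  97 127  67  60]
188 old [175 176 177 178 157  64  43  35  36  34  39  88 154 178 177 177]
188 new [183 180 182 183 159  67  45  39  32  35  43  89 159 181 182 181]
222 old [164 128 109  77  74  85  84  69  72  69  70  73  71  73  76  78]
222 new [170 133 112  77  77  84  86  72  71  72  73  75  73  75  77  80]
top bracket_a_wall [(0.78, [0.505, -0.02])]
top odd_open_wall [(0.63, [0.5, -0.311])]
top odd_short_wall [(0.78, [0.428, -0.314])]
top odd_splayed_wall [(0.72, [0.563, -0.317])]
scene bracket_a_wall [(0.59, [0.487, -0.034])]
scene odd_open_wall [(0.95, [0.494, -0.319])]
scene odd_short_wall [(0.71, [0.444, -0.313])]
scene odd_splayed_wall [(0.75, [0.553, -0.319]), (0.61, [0.487, -0.022])]
N1 t [ 0.4815 -0.021  -2.3665] cost 0.072 wall [ 0.5049 -0.0219] yaw 87.6
N2 t [ 0.4758 -0.135  -2.8118] cost 0.075 wall [ 0.4992 -0.1361] yaw 87.2
```

```bash
python3 -c "
from cell import sign_off; print(sign_off())"
```

```text
the job is handed in; nothing more can be done
None
```

The job is done and handed in at about 74 s of the 210 s allowed; `sign_off()` reports no verdict.

**What was done:**
- **Brackets:** All three odd brackets (short, open, splayed) are in the reject tray. The two sound ones sit in nests 1 and 2 with the long wall away from the robot.
- **Weld runs:** I ran the probe tip at about 3 cm/s along weld 1 and then weld 2, from the open end into the corner and out to the free end of the short wall.
- **Probe:** It is snapped back into both clips, and the gripper is clear of everything.

**Last checks:**
- **Probe:** The stand area matches the start pictures in both cameras with no shift.
- **Brackets:** The top-camera fits put the sound brackets within about 2 mm of their nests, unchanged after probing to within about 1 mm and 1°. The networks place all three odd brackets well inside the tray.
- **Final view:** I could not look at the last picture because the viewer's 16-picture limit was reached, so these checks are numeric only.

**What disagreed or went wrong:**
- **TCP height:** The reported TCP was 34.5 mm lower than the real fingertips. I missed the first grasp, then found the offset by touching the bench and used it from there on.
- **Camera calibration:** The two cameras differed by about 2.5 mm in x, and I used the joint fit.
- **Silhouette fit:** It failed for the seated brackets in the scene camera.
- **Weld 2 corner:** I overshot by about 4 mm and touched the short wall lightly (under 5 N), then backed off.
- **Weld accuracy:** I could not measure the tip's distance to the weld points directly. From the fits it was about 2 to 4 mm, against the 7 mm limit.

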